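Load the spring balance with slotted weights for its check

TASK

Load the spring balance for its check: put the two large slotted weights on the weight hanger, one on top of the other, each pushed fully home on the stem and lying flat, with their slots pointing at least 60 degrees apart so that neither can slide off. Lower each one gently until the balance carries it before letting go, so that the balance never jumps and is never drawn out past its 700 g mark; leave the small weights, the jar and the glass dish alone, and finish with the weights hanging still.

Things in the scene. Friction and masses are not known exactly. Their poses are not given: they have to be found in the camera images.
- weight_a: One of the two large slotted weights: plain steel disc, 48 mm across, 16 mm thick, about 200 g, lying flat. A straight slot 9 mm wide runs from the rim to the middle, where it ends in a half circle about the disc's axis. Origin: on the disc's axis in its lower face; z points up, x points out along the slot. Fully home, the stem runs through this origin to within 1.5 mm.
- weight_b: The other large slotted weight, same as weight_a.
- weight_a_slot (a point): Middle of the slot's mouth on the upper face of weight_a: 24 mm from the disc's axis along its x axis, 16 mm above the origin.
- weight_b_slot (a point): The same point on weight_b.
- small_c: A small slotted weight of plain steel, 40 mm across, 12 mm thick, 100 g, lying on the bench; to be left alone. Origin: centre of its underside.
- small_d: The other small slotted weight, same as small_c; to be left alone.
- hanger_plate (a point): Centre of the upper face of the weight hanger's round foot plate (40 mm across, 5 mm thick, about 130 mm above the bench), where the stem leaves it. The stem, a steel rod 6 mm thick, rises from here along this point's z axis for 180 mm. The hanger is screwed to the balance's guided draw rod: it does not swing or turn, only goes down with the balance's spring and comes up again.
- hanger_top (a point): Middle of the coupling that joins the stem's top to the balance's draw rod, 190 mm above the foot plate on the stem's line. The balance's body, a clear tube 30 mm across, begins 33 mm above it and goes up to 525 mm above the bench; nothing can be put on over the stem's top.
- stand_foot (a point): Point on the stand's grey base plate (upper face, 10 mm above the bench) right under the hanger; the plate reaches 70 mm from it along its y axis either way, 70 mm along -x and 140 mm along +x. The stand's post, 12 mm thick and 600 mm tall, stands 115 mm from this point along its +x axis, on the side away from the robot; an arm 545 mm above the bench joins post and balance. The base is fixed.
- balance (a joint): How far the spring balance is drawn out, in m: 0 with the bare hanger, about 3 mm more for each 200 g (650 N per m), end of its travel at 20 mm. The 700 g mark is at 10.6 mm.
- jar: A small clear jar with a white lid, 48 mm across and 70 mm tall, standing on the bench; to be left alone. Origin: centre of its underside.
- dish: A low open glass dish, 84 mm across and 15 mm high, on the bench; to be left alone. Origin: centre of its underside.
Not all that is in view belongs to the job. What is shaped like the weight_a but blue is not meant.

How it is judged:
At the end, for the whole second after the job is handed in: Both large weights hang on the hanger, one flat on the foot plate and the other flat on the first (heights within 3 mm, tilt under 0.08 rad), each with its axis within 6 mm of the stem, the mouths of their slots at least 20.5 mm apart (about 50 degrees), moving slower than 30 mm/s (horizontal distance between each of weight_a, weight_b and hanger_plate below 0.006 m and ((z of weight_a in the frame of hanger_plate between -0.003 and 0.003 m and z of weight_b in the frame of hanger_plate between 0.013 and 0.019 m) or (z of weight_b in the frame of hanger_plate between -0.003 and 0.003 m and z of weight_a in the frame of hanger_plate between 0.013 and 0.019 m)) and angle between each of weight_a, weight_b's own z axis and vertical below 0.08 rad and horizontal distance between weight_a_slot and weight_b_slot above 0.0205 m and linear speed of each of weight_a, weight_b below 0.03 m/s); the robot touches nothing.
It fails at once if a weight is dropped on or let go before the balance carries it: the balance jumps down faster than 80 mm/s (velocity of joint balance above 0.08 m/s).
It fails at once if the balance is drawn out more than 10.6 mm (its 700 g mark) (value of joint balance above 0.0106 m).
It fails at once if a bystander (small weight, jar or dish) is moved more than 15 mm (distance of any of small_c, small_d, jar, dish from where it was at the start of the episode above 0.015 m).
It also fails if it takes over 69 s, if anything falls off the work surface, if the arm or the gripper's body presses on something with over 40 N, if the wrist force passes 120 N, or if a joint passes its speed limit or range.

ROBOT

A 6-joint arm with a two-finger parallel gripper is mounted at the origin on the work surface. World frame = base frame: x ahead of the robot, y to its left, z up, the work surface at z = 0. Lengths are in m, angles in rad, forces in N, time in s.
With the tool pointing down it reaches from about 0.25 to 0.775 m from the base axis. Payload 8.9 kg.
Tool frame: the origin (TCP) lies at the very end of the fingers, on their centre line; the grasp point (between the pads) lies 19 mm behind it; x points along the fingers, y is the direction in which the jaws open and shut, and the axes are right-handed (so a half turn about x gives the same grasp; the last joint's range is limited). The gripper opens to 85 mm and grips with 20 to 120 N. Pads are 22 mm wide; open, the fingers measure 114 mm over their backs; the gripper's body (76 mm by 85 mm) begins 54 mm behind the grasp point. The pads swing forward as they close: fully open they stand 13 mm farther back than shut.
Start: joints at [1.007, 0.291, -0.153, 1.127, 0, 1.431], TCP at [0.216, 0.478, 0.231] pointing down, gripper open.
Joint ranges: [-2.52, 2.52], [-0.91, 1.74], [-1.3, 1.37], [-1.96, 2.02], [-1.52, 1.47], [-3.14, 3.14]. Speed limits (rad/s): [2.22, 2.22, 2.79, 3.14, 3.14, 3.14].

INTERFACE

Orientations are given as a unit quaternion [w, x, y, z].
In Python, from plant import r gives the robot as it stands.
- The arm moves only by the tool servo_tool, never from a script. Its argument "increments" is a list of rows, each a list of 7 numbers: the shift along the tool's x, y, z in mm, then the turn, a rotation vector about the tool's x, y, z in degrees, then the closure in counts, from 0 (fully open) to 255 (shut). In form: [[dx, dy, dz, wx, wy, wz, fingers], ...]. A call has exactly 8 rows; each row shifts and turns the commanded pose from where the row before left it, along the tool's axes as they then stand; what a row does not reach is not made up. A row lasts 1/10 s, in which the tool goes at most 50 mm and 8.59 degrees, less where a joint would pass 70% of its speed; a pose out of reach is approached as far as the arm can. A call with a gripper value outside its range is refused whole. The fingers move at their own pace and stop on an object; "force" is the grip in N (left out, the last holds). Time passes only in rows, so rows that do not move let the fingers close, or fill a call up. It gives the time, the measured TCP pose, the force and the opening at its end, in the units of the state.
- r.observe(): the state, without advancing time (a new reading comes with each control period).
- r.capture(name): name is "scene" or "top"; returns a dict with "image" (400x640x3 uint8, red, green, blue), "camera_matrix" (3x3 intrinsics, pixels), "k1" (the pictures are not rectified: a ray, as slopes to the right and down, at radius r is drawn at 1 + k1 r^2 times it, then the intrinsics apply), "rvec" (rotation vector, rad) and "tvec" (3), from world to camera coordinates, as OpenCV has them. Camera axes: x right, y down, z forward; pixel columns grow to the right and rows downward; lengths in m; the calibration is good to about 2 mm. A picture is of the moment at which its call begins. There is no depth.
- r.hand_in(): hands the job in, once; it reports no verdict.
The state is a dict: "time_s": time; "qpos": joint angles; "joint_vel": joint speeds; "joint_efforts": joint torques, N m; "eef_pos": TCP position; "orientation": TCP orientation; "contact_force": force on the tool from outside, world axes, zero at the start; "ft_torque": the same for the moment, N m; "finger_gap": finger opening in m.
Only numpy, scipy, OpenCV 4.12 (cv2) and the standard library are available. Lean on these libraries where they do the work, as an engineer would, in place of code of your own. Each camera call takes 0.05 s, during which the arm holds its last target. There are 200 camera calls.

## Working session

There is one attempt and no reset: what is moved stays moved. The work goes in short steps, Python scripts to look and compute and a tool call to move; the robot and the scene stay as the last step left them, time stands still between calls to the robot, and variables do not carry over. Pictures are saved under pics/ and viewed, about 8 in all and at most 12, crops included, and the job is handed in when it is done.

Besides the shell and the picture viewer there is one more tool, called after "Emit:" by a JSON object that holds its "name" and its "arguments". servo_tool: Moves the arm, as the interface text tells. Its arguments: {"type":"object","properties":{"increments":{"type":"array","items":{"type":"array","items":{"type":"number"}}},"force":{"type":"number"}},"required":["increments"]}

```bash
ls; mkdir -p pics; cat > h.py <<'E'
import numpy as np, cv2
from plant import r
from scipy.spatial.transform import Rotation as R
def cap(n,f=None):
    c=r.capture(n)
    if f: cv2.imwrite('pics/'+f,c['image'][:,:,::-1])
    return c
def dist(c): return np.array([c['k1'],0,0,0,0],float)
def pix(c,P):
    return cv2.projectPoints(np.array(P,float).reshape(-1,3),np.array(c['rvec'],float),np.array(c['tvec'],float),np.array(c['camera_matrix'],float),dist(c))[0].reshape(-1,2)
def ray(c,uv):
    K=np.array(c['camera_matrix'],float)
    u=cv2.undistortPoints(np.array(uv,float).reshape(-1,1,2),K,dist(c)).reshape(-1,2)
    M=cv2.Rodrigues(np.array(c['rvec'],float))[0]
    o=-M.T@np.array(c['tvec'],float).ravel()
    return o,np.c_[u,np.ones(len(u))]@M
def onz(c,uv,z):
    o,d=ray(c,uv); return o+d*((z-o[2])/d[:,2])[:,None]
E
python3 - <<'E'
from h import *
for n in('scene','top'):
    c=cap(n,n+'0.png'); o,_=ray(c,[[320,200]]); print(n,o,c['k1'],c['camera_matrix'],_)
print(r.observe())
E
```

```text
pics
scene [ 1.22971912 -0.6431841   1.0246412 ] -0.03684926823742311 [[428.82870707   0.         319.91106937]
 [  0.         428.82870707 196.21222163]
 [  0.           0.           1.        ]] [[-0.51327711  0.51115532 -0.68945262]]
top [ 0.44496287 -0.03976116  1.30633653] 0.008676581625365033 [[420.49020723   0.         325.32647409]
 [  0.         420.49020723 195.40781197]
 [  0.           0.           1.        ]] [[ 0.12208752  0.03012986 -0.99220288]]
{'time_s': 0.1, 'qpos': array([ 1.00671018e+00,  2.91256157e-01, -1.54049386e-01,  1.12667761e+00,
       -2.45339738e-05,  1.43149163e+00]), 'joint_vel': array([-5.93841509e-04, -1.44273631e-03,  2.33452409e-03, -1.12659439e-03,
       -4.46807271e-04, -1.07057359e-05]), 'joint_efforts': array([ 1.65815218e-03, -5.37977850e+01,  3.31918788e+01,  9.34121723e-03,
       -1.07877372e-04,  3.34629885e-05]), 'eef_pos': array([0.21616135, 0.47801016, 0.23077353]), 'orientation': array([ 0.69108139,  0.1486594 ,  0.6913542 , -0.14945322]), 'contact_force': array([-0.09252531,  0.25678447, -0.53364016]), 'ft_torque': array([-0.01796792,  0.01607959,  0.03255715]), 'finger_gap': 0.08588393224608724}
```

View pics/scene0.png

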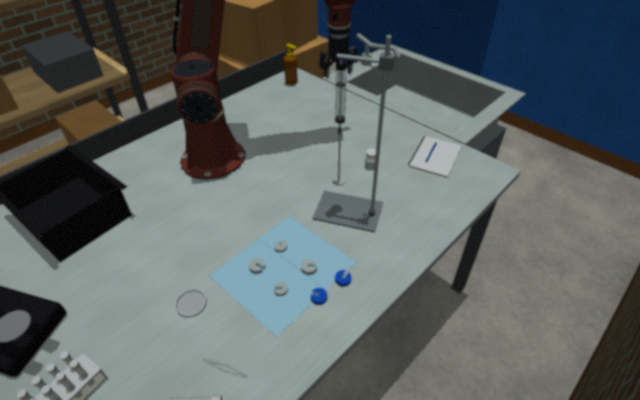

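View pics/top0.png

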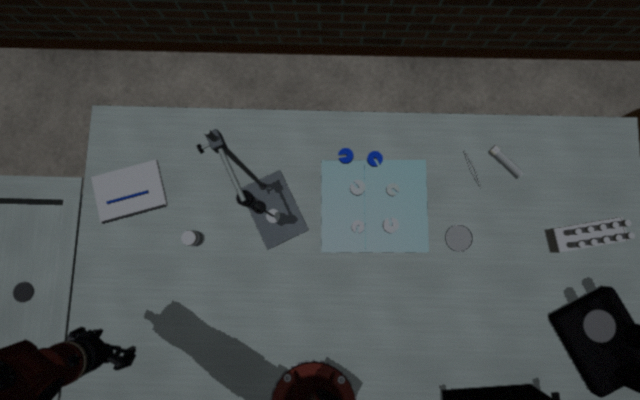

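The scene view shows four steel discs on the mat, at about (257,265), (281,246), (309,267) and (281,289), and two blue ones at (319,296) and (343,278). In the top view the steel discs are at (358,188), (392,190), (358,226) and (391,226), and the blue ones at (346,156) and (375,158). The hanger is at scene (340,183) and top (272,216). Next is a close crop.

```bash
python3 - <<'E'
import cv2,numpy as np
t=cv2.imread('pics/top0.png');s=cv2.imread('pics/scene0.png')
a=cv2.resize(t[165:250,335:415],None,fx=5,fy=5,interpolation=cv2.INTER_CUBIC)  #400x425
b=cv2.resize(s[235:305,235:330],None,fx=4.2,fy=4.2,interpolation=cv2.INTER_CUBIC)
b=cv2.resize(b,(400,295))
c=cv2.resize(s[40:230,300:400],None,fx=3,fy=3,interpolation=cv2.INTER_CUBIC)
o=np.zeros((600,800,3),np.uint8)
o[:425,:400]=a
o[:570,400:700]=c
o[430:600,:]=np.where(o[430:600,:]>0,o[430:600,:],0)
cv2.imwrite('pics/crop1.png',o)
E
```

```text
(no output)
```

View pics/crop1.png

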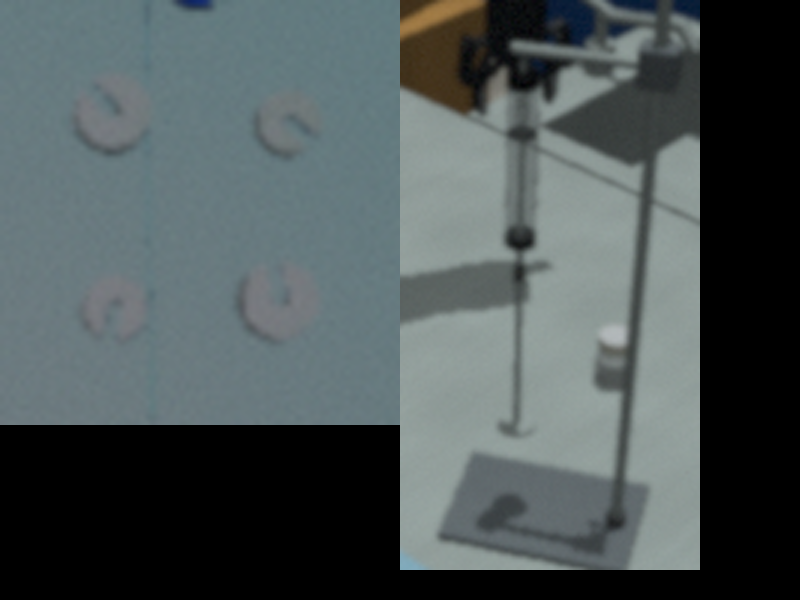

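```bash
cat >> h.py <<'E'
def blobs(c,roi,f=1):
    x0,y0,x1,y1=roi
    im=c['image'][y0:y1,x0:x1].astype(float)
    m=((im[:,:,0]-im[:,:,2])>f).astype(np.uint8)
    return m
E
python3 - <<'E'
from h import *
s=cap('scene');t=cap('top')
P=onz(s,[[325,191],[383,202.7],[375,228.7],[312.7,218.7],[372,213.3]],.01);print('plate',P.round(4))
for i in range(4):print(np.linalg.norm(P[i]-P[(i+1)%4]),end=' ')
print('center',P[:4].mean(0))
print('hang',onz(s,[[338.3,182.3]],.13),onz(s,[[339.7,130]],.32),onz(s,[[339.7,119.5]],.36))
d=t['image'].astype(float);d=d[:,:,0]-d[:,:,2]
roi=d[165:250,335:415];print(np.percentile(roi,[1,10,50,90,95,99]))
m=((cv2.GaussianBlur(d,(0,0),.8)>np.median(roi)/2+np.percentile(roi,98)/2)).astype(np.uint8);k=np.zeros_like(m);k[165:250,335:415]=m[165:250,335:415]
n,L,S,C=cv2.connectedComponentsWithStats(k)
for i in range(1,n):
    if S[i,4]<40: continue
    pts=np.argwhere(L==i)[:,::-1]
    W=onz(t,pts,.016 if S[i,4]>130 else .012)[:,:2]
    (cc,rad)=cv2.minEnclosingCircle(W.astype(np.float32))
    v=np.array(cc)-W.mean(0)
    print(S[i],C[i],'circ',np.round(cc,4),rad,'cent',W.mean(0).round(4),'slotdir',np.degrees(np.arctan2(v[1],v[0])))
print('eye',onz(t,[[357.4,187.4],[391.2,225]],.016))
# slot mouths
print(onz(t,[[335+92/5,165+85/5],[335+278/5,165+265/5]],.016))
E
```

```text
plate [[0.4551 0.1539 0.01  ]
 [0.6394 0.2467 0.01  ]
 [0.6952 0.1346 0.01  ]
 [0.5191 0.0289 0.01  ]
 [0.6444 0.1817 0.01  ]]
0.20634582970890236 0.12521276160952965 0.2054286361746017 0.14041626284077607 center [0.57721565 0.14101993 0.01      ]
hang [[0.54908387 0.11792922 0.13      ]] [[0.54217017 0.12759073 0.32      ]] [[0.54632454 0.12210053 0.36      ]]
[-30. -27. -23. -18. -11.  -8.]
[350 180  15  16 157] [357.22929936 187.82802548] circ [ 0.6464 -0.1137] 0.02420019544661045 cent [ 0.6449 -0.1148] slotdir 37.48916575784966
[386 184  13  12  94] [391.43617021 188.87234043] circ [ 0.6438 -0.2233] 0.019205408170819283 cent [ 0.6451 -0.2212] slotdir -122.50419914872592
[382 218  17  15 181] [389.93922652 225.30939227] circ [ 0.5322 -0.2176] 0.02509826235473156 cent [ 0.5316 -0.217 ] slotdir -44.579178627181506
[351 220  13  13 122] [357.20491803 225.60655738] circ [ 0.5269 -0.1166] 0.02076844312250614 cent [ 0.5281 -0.1172] slotdir 154.30917342552215
eye [[ 0.64626955 -0.11533909  0.016     ]
 [ 0.53266656 -0.22082093  0.016     ]]
[[ 0.66290589 -0.10260627  0.016     ]
 [ 0.55407683 -0.21881248  0.016     ]]
```

```bash
cat >> h.py <<'E'
def Rt(al,th,s):
    a,t=np.radians([al,th]);x=np.array([np.cos(a)*np.sin(t),np.sin(a)*np.sin(t),-np.cos(t)])
    y=s*np.array([-np.sin(a),np.cos(a),0]);return R.from_matrix(np.c_[x,y,np.cross(x,y)])
def cur():
    o=r.observe();q=o['orientation'];return o,np.array(o['eef_pos']),R.from_quat(np.r_[q[1:],q[0]])
def plan(p1,R1,n,f,start=None):
    o,p,Q=cur()
    if start: p,Q=start
    w=(Q.inv()*R1).as_rotvec();k=0;rows=[]
    for i in range(n):
        Qt=Q*R.from_rotvec((Q.inv()*R1).as_rotvec()/(n-i)); dp=Q.inv().apply((np.array(p1)-p)/(n-i))*1000
        dw=np.degrees((Q.inv()*Qt).as_rotvec())
        row=np.r_[dp.round(1),dw.round(1)]
        p=p+Q.apply(row[:3]/1000);Q=Q*R.from_rotvec(np.radians(row[3:]));rows.append([float(v)+0. for v in row]+[f])
    print(str(rows).replace('.0,',',').replace(' ',''));print('end',p.round(4),np.degrees((R1.inv()*Q).magnitude()).round(2));return p,Q
def discpoly(x,y,ph,rad=.024,z=.016):
    g=np.arcsin(.0045/rad);t=np.linspace(g,2*np.pi-g,60);t2=np.linspace(1.5*np.pi,.5*np.pi,20)
    P=np.r_[np.c_[rad*np.cos(t),rad*np.sin(t)],np.c_[.0045*np.cos(t2),.0045*np.sin(t2)]]
    c,s=np.cos(ph),np.sin(ph);P=P@np.array([[c,s],[-s,c]])+[x,y];return np.c_[P,np.full(len(P),z)]
def fitdisc(c,x0,y0,ph0,rad=.024,z=.016,half=13,ch=None,S=8,sig=.8):
    from scipy.optimize import minimize
    im=c['image'].astype(float);g=im.mean(2) if ch is None else im[:,:,0]-im[:,:,2]
    u,v=pix(c,[x0,y0,z])[0].round().astype(int);a,b=u-half,v-half;n=2*half+1
    T=g[b:b+n,a:a+n].ravel()
    def cost(q):
        p=pix(c,discpoly(q[0],q[1],q[2],rad,z))-[a-.5,b-.5]
        m=np.zeros((n*S,n*S),np.uint8);cv2.fillPoly(m,[np.round(p*S*16-8).astype(np.int32)],255,shift=4)
        m=cv2.GaussianBlur(cv2.resize(m/255.,(n,n),interpolation=cv2.INTER_AREA),(0,0),sig).ravel()
        A=np.c_[m,np.ones_like(m)];h,res,*_=np.linalg.lstsq(A,T,rcond=None);return ((A@h-T)**2).mean()
    best=None
    for d in np.radians([-25,0,25]):
        q0=np.array([x0,y0,ph0+d]);o=minimize(cost,q0,method='Nelder-Mead',options=dict(initial_simplex=np.array([q0,q0+[.003,0,0],q0+[0,.003,0],q0+[0,0,.2]]),xatol=1e-5,fatol=1e-4))
        if best is None or o.fun<best.fun: best=o
    return best.x[:2].round(4),np.degrees(best.x[2]).round(1),round(best.fun,2)
E
python3 - <<'E'
from h import *
t=cap('top');s=cap('scene')
for nm,a in dict(A=(.646,-.115,.65),B=(.5325,-.219,.1)).items():
    for ch in(None,1):
        for sg in (.6,1.): print(nm,ch,fitdisc(t,*a,ch=ch,sig=sg))
for nm,a in dict(c=(.644,-.222,-2),d=(.527,-.117,2.7)).items(): print(nm,fitdisc(t,*a,rad=.02,z=.012))
o,p,Q=cur();print(Q.as_matrix().round(3))
for n,c in(('t',t),('s',s)):
    print(n,pix(c,[[.546,.122,.13],[.546,.122,.32],[.546,.122,.36]]).round(1))
    for z in (.16,.2,.24,.28,.31):
        u,v=pix(c,[.546,.122,z])[0];print(z,u.round(1),v.round(1),c['image'][int(round(v)),int(u)-7:int(u)+8].mean(1).astype(int) if n=='s' else c['image'][int(round(v)),int(u)-7:int(u)+8].mean(1).astype(int))
print('jar,dish',onz(t,[[190,238],[459,238]],.035))
i=t['image'][150:260,190:320,::-1];j=s['image'][110:195,310:370,::-1]
cv2.imwrite('pics/c2.png',np.hstack([cv2.resize(i,None,fx=4.5,fy=4.5,interpolation=cv2.INTER_CUBIC)[:490],]))
E
```

```text
A None (array([ 0.6531, -0.1165]), np.float64(55.7), np.float64(23.35))
A None (array([ 0.6542, -0.1164]), np.float64(60.8), np.float64(23.9))
A 1 (array([ 0.647 , -0.1136]), np.float64(37.7), np.float64(3.39))
A 1 (array([ 0.6472, -0.1136]), np.float64(38.3), np.float64(3.37))
B None (array([ 0.5359, -0.2233]), np.float64(19.2), np.float64(16.23))
B None (array([ 0.5366, -0.2239]), np.float64(22.6), np.float64(16.62))
B 1 (array([ 0.5336, -0.2173]), np.float64(4.2), np.float64(2.28))
B 1 (array([ 0.5335, -0.2173]), np.float64(3.1), np.float64(2.17))
c (array([ 0.6376, -0.2186]), np.float64(-113.5), np.float64(11.62))
d (array([ 0.5329, -0.1183]), np.float64(164.3), np.float64(6.81))
[[-0.     0.412  0.911]
 [-0.     0.911 -0.412]
 [-1.    -0.    -0.   ]]
t [[274.7 214.2]
 [264.  207. ]
 [261.2 205.1]]
0.16 273.2 213.2 [ 66  61  47  46  67  92 109 114 110  87  74  68  67  59  48]
0.2 271.2 211.8 [ 51  45  39  39  50  76 101 114 119 123 117 103  87  78  69]
0.24 269.0 210.4 [ 15  17  16  14  29  48  65  83 100 113 118 124 120 119 117]
0.28 266.6 208.8 [ 14  13  17  20  20  14  34  58  70  74  81  91 104 112 113]
0.31 264.7 207.5 [25 27 25 18 20 19 18 18 27 52 67 68 71 72 76]
s [[338.5 181.2]
 [339.4 131.3]
 [339.6 119.5]]
0.16 338.6 174.0 [150 148 149 149 148 142 126 107 109 130 146 151 151 152 152]
0.2 338.8 164.0 [151 150 150 149 149 144 129 104 103 126 145 149 149 149 150]
0.24 339.0 153.6 [151 152 153 152 153 152 141 119 103 124 146 153 156 153 154]
0.28 339.2 142.7 [147 147 148 149 149 140 119 100 113 136 149 153 153 155 152]
0.31 339.3 134.2 [ 94  96  97  93  90  82  69  64  70  81 106 133 147 152 153]
jar,dish [[ 0.47504241  0.38790633  0.035     ]
 [ 0.49824651 -0.42081872  0.035     ]]
```

View pics/c2.png

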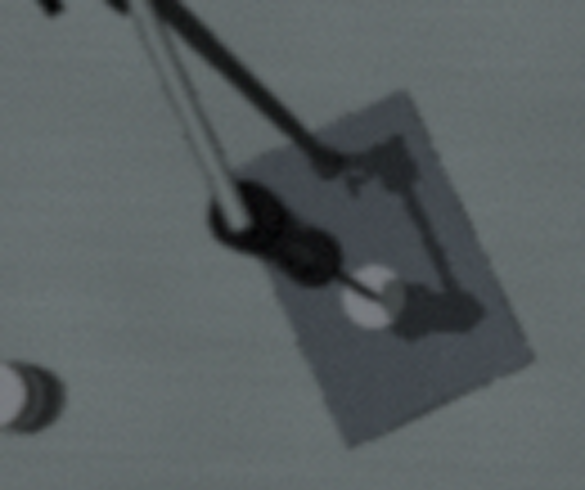

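```bash
python3 - <<'E'
from h import *
t=cap('top');s=cap('scene')
f=lambda P:(np.array(P)+.5)/4.5-.5+[190,150]
C=onz(t,f([[405,90],[535,357],[350,447]]),.01)[:,:2]
print('corners',C.round(4),np.linalg.norm(C[0]-C[1]),np.linalg.norm(C[1]-C[2]))
ex=(C[0]-C[1])/np.linalg.norm(C[0]-C[1]);ey=(C[2]-C[1]);ey/=np.linalg.norm(ey)
print('foot',(C[1]+C[2])/2+.07*ex, np.degrees(np.arctan2(ex[1],ex[0])))
print('plate top',onz(t,f([[372,297]]),.13))
# scene line: points on (x,y) with given column at z
for z,u,v in((.16,338.5,174),(.2,338.5,164),(.24,339.0,153.6)):
    o,d=ray(s,[[u,v]]);d=d[0];n=np.array([-d[1],d[0]])/np.hypot(*d[:2]);print('scene plane n',n.round(3),'off',(n@o[:2]).round(4), 'vs top',n@onz(t,f([[372,297]]),.13)[0,:2])
E
```

```text
corners [[0.6971 0.1294]
 [0.5137 0.0322]
 [0.449  0.1561]] 0.20757187118324832 0.1397308229223608
foot [0.54324225 0.12695067] 27.921207037676865
plate top [[0.54186127 0.1286582  0.13      ]]
scene plane n [-0.746 -0.666] off -0.4881 vs top -0.489714178262286
scene plane n [-0.745 -0.667] off -0.4874 vs top -0.4895686371961032
scene plane n [-0.746 -0.666] off -0.4886 vs top -0.4898109621011756
```

```bash
python3 - <<'E'
from h import *
plan([.478,.157,.22],Rt(-25,45,1),16,0)
E
```

```text
[[0.7,-11.6,23.2,0,-2.8,0,0],[1.8,-11.6,23.1,0,-2.8,0,0],[3,-11.6,23,0,-2.8,0,0],[4.1,-11.5,22.8,0,-2.8,0,0],[5.2,-11.6,22.6,0,-2.8,0,0],[6.3,-11.5,22.3,0.1,-2.8,0,0],[7.4,-11.5,22,0,-2.8,0,0],[8.4,-11.5,21.6,0.1,-2.8,0,0],[9.5,-11.5,21.2,0,-2.8,0,0],[10.5,-11.5,20.7,0.1,-2.8,0,0],[11.5,-11.4,20.2,0,-2.8,-0.1,0],[12.5,-11.4,19.6,0.1,-2.8,0,0],[13.4,-11.4,19,0,-2.9,-0.1,0],[14.4,-11.4,18.3,0.1,-2.8,0,0],[15.3,-11.3,17.6,0,-2.9,-0.1,0],[16.2,-11.3,16.8,0.1,-2.8,0,0]]
end [0.478 0.157 0.22 ] 0.05
```

Emit:
{"name": "servo_tool", "arguments": {"increments": [[0.7, -11.6, 23.2, 0, -2.8, 0, 0], [1.8, -11.6, 23.1, 0, -2.8, 0, 0], [3, -11.6, 23, 0, -2.8, 0, 0], [4.1, -11.5, 22.8, 0, -2.8, 0, 0], [5.2, -11.6, 22.6, 0, -2.8, 0, 0], [6.3, -11.5, 22.3, 0, -2.8, 0, 0], [7.4, -11.5, 22, 0, -2.8, 0, 0], [8.4, -11.5, 21.6, 0, -2.8, 0, 0]]}}

```text
time_s: 1.2
eef_pos: [0.3478, 0.317, 0.2258]
orientation: [0.813, 0.117, 0.543, -0.175]
contact_force: [-0.0, 0.2, -0.3]
finger_gap: 0.0852
```

Emit:
{"name": "servo_tool", "arguments": {"increments": [[9.5, -11.5, 21.2, 0, -2.8, 0, 0], [10.5, -11.5, 20.7, 0, -2.8, 0, 0], [11.5, -11.4, 20.2, 0, -2.8, 0, 0], [12.5, -11.4, 19.6, 0, -2.8, 0, 0], [13.4, -11.4, 19, 0, -2.9, 0, 0], [14.4, -11.4, 18.3, 0, -2.8, 0, 0], [15.3, -11.3, 17.6, 0, -2.9, 0, 0], [16.2, -11.3, 16.8, 0, -2.8, 0, 0]]}}

```text
time_s: 2.0
eef_pos: [0.4796, 0.1572, 0.2205]
orientation: [0.904, 0.081, 0.373, -0.195]
contact_force: [0.8, 1.1, 0.4]
finger_gap: 0.0861
```

```bash
python3 - <<'E'
from h import *
o,p,Q=cur();print(o['time_s'],p.round(4),o['contact_force'].round(2),o['qpos'].round(2))
plan([.5415+.012*.906,.1275-.012*.423,.22],Rt(-25,45,1),6,0)
s=cap('scene');t=cap('top')
a=cv2.resize(s['image'][60:220,270:430,::-1],None,fx=2.5,fy=2.5);b=cv2.resize(t['image'][150:310,210:370,::-1],None,fx=2.5,fy=2.5)
cv2.imwrite('pics/c3.png',np.hstack([a,b]))
E
```

```text
2.0 [0.4796 0.1572 0.2205] [0.78 1.11 0.38] [ 0.55  0.02 -0.85  0.19 -0.63  0.81]
[[9.6,-0.3,9.4,0.1,0,-0.1,0],[9.6,-0.2,9.4,0.1,0,-0.1,0],[9.6,-0.2,9.4,0.1,0,-0.1,0],[9.5,-0.2,9.4,0.1,0,-0.1,0],[9.6,-0.2,9.5,0,0.1,0,0],[9.5,-0.1,9.4,0.1,0,-0.1,0]]
end [0.5523 0.1225 0.22  ] 0.06
```

View pics/c3.png

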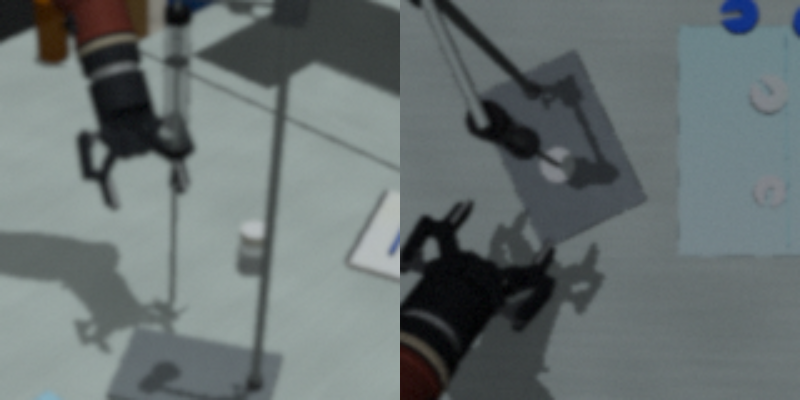

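Emit:
{"name": "servo_tool", "arguments": {"increments": [[9.6, -0.2, 9.4, 0, 0, 0, 0], [9.6, -0.2, 9.4, 0, 0, 0, 0], [9.6, -0.2, 9.4, 0, 0, 0, 0], [9.6, -0.2, 9.4, 0, 0, 0, 100], [9.6, -0.2, 9.4, 0, 0, 0, 130], [9.6, -0.2, 9.4, 0, 0, 0, 160], [0, 0, 0, 0, 0, 0, 180], [0, 0, 0, 0, 0, 0, 200]], "force": 20}}

```text
time_s: 2.9
eef_pos: [0.552, 0.1232, 0.2189]
orientation: [0.903, 0.081, 0.374, -0.195]
contact_force: [-0.3, -0.5, -0.4]
finger_gap: 0.0188
```

Emit:
{"name": "servo_tool", "arguments": {"increments": [[0, 0, 0, 0, 0, 0, 210], [0, 0, 0, 0, 0, 0, 220], [0, 0, 0, 0, 0, 0, 230], [0, 0, 0, 0, 0, 0, 240], [0, 0, 0, 0, 0, 0, 255], [0, 0, 0, 0, 0, 0, 255], [0, 0, 0, 0, 0, 0, 255], [0, 0, 0, 0, 0, 0, 255]], "force": 20}}

```text
time_s: 3.7
eef_pos: [0.5513, 0.1229, 0.2188]
orientation: [0.903, 0.08, 0.374, -0.196]
contact_force: [-3.0, -5.2, -0.1]
finger_gap: 0.0049
```

```bash
python3 - <<'E'
from h import *
o,p,Q=cur();print(o['time_s'],p.round(4),Q.inv().apply(o['contact_force']).round(2),o['ft_torque'].round(2),o['finger_gap'])
E
```

```text
3.7 [0.5513 0.1229 0.2188] [-0.38 -5.96 -0.49] [-0.36  0.98 -0.77] 0.004916072495105874
```

```bash
python3 - <<'E'
from h import *
s=np.array([.541,.1278]);f=lambda a:np.array([np.cos(np.radians(a)),np.sin(np.radians(a))])
def P(a,d,z): return np.r_[s+d*f(a),z]
o,p,Q=cur()
a=plan(P(-25,-.055,.22),Rt(-25,45,1),5,60)
b=plan(P(45,-.055,.22),Rt(45,45,1),12,60,a)
c=plan(P(45,.012,.22),Rt(45,45,1),5,60,b)
E
```

```text
[[-9.6,0.2,-9.2,0.1,0,-0.1,60],[-9.5,0.1,-9.2,0.1,0,-0.1,60],[-9.6,0.1,-9.3,0.1,0,-0.1,60],[-9.5,0.1,-9.2,0.1,0,0,60],[-9.6,0,-9.3,0.1,0,-0.1,60]]
end [0.4911 0.1511 0.22  ] 0.05
[[2.1,-4.3,2.1,-4.1,0,4.1,60],[1.8,-4.6,1.8,-4.1,0,4.1,60],[1.5,-4.8,1.5,-4.1,0,4.1,60],[1.1,-5,1.1,-4.1,0,4.1,60],[0.8,-5.2,0.8,-4.1,0,4.1,60],[0.4,-5.2,0.4,-4.1,0,4.1,60],[0,-5.3,0,-4.2,0,4.2,60],[-0.4,-5.2,-0.4,-4.1,0,4.1,60],[-0.7,-5.2,-0.7,-4.2,0,4.2,60],[-1.1,-5,-1.1,-4.1,0,4.1,60],[-1.5,-4.8,-1.5,-4.2,0,4.2,60],[-1.8,-4.6,-1.8,-4.1,0,4.1,60]]
end [0.5021 0.0889 0.22  ] 0.05
[[9.5,0,9.5,0,0,0,60],[9.5,0,9.5,0,0,0,60],[9.5,0,9.5,0,0,0,60],[9.4,0,9.5,0,0,0,60],[9.5,0,9.4,0,0,0,60]]
end [0.5495 0.1363 0.22  ] 0.05
```

Emit:
{"name": "servo_tool", "arguments": {"increments": [[0, 0, 0, 0, 0, 0, 60], [0, 0, 0, 0, 0, 0, 60], [0, 0, 0, 0, 0, 0, 60], [-9.6, 0.1, -9.2, 0, 0, 0, 60], [-9.6, 0.1, -9.2, 0, 0, 0, 60], [-9.6, 0.1, -9.2, 0, 0, 0, 60], [-9.6, 0.1, -9.2, 0, 0, 0, 60], [-9.6, 0.1, -9.2, 0, 0, 0, 60]]}}

```text
time_s: 4.5
eef_pos: [0.4905, 0.1522, 0.2208]
orientation: [0.903, 0.081, 0.374, -0.194]
contact_force: [-0.5, -0.6, -0.3]
finger_gap: 0.0649
```

Emit:
{"name": "servo_tool", "arguments": {"increments": [[2.1, -4.3, 2.1, -4.1, 0, 4.1, 60], [1.8, -4.6, 1.8, -4.1, 0, 4.1, 60], [1.5, -4.8, 1.5, -4.1, 0, 4.1, 60], [1.1, -5, 1.1, -4.1, 0, 4.1, 60], [0.8, -5.2, 0.8, -4.1, 0, 4.1, 60], [0.4, -5.2, 0.4, -4.1, 0, 4.1, 60], [0, -5.3, 0, -4.2, 0, 4.2, 60], [-0.4, -5.2, -0.4, -4.1, 0, 4.1, 60]]}}

```text
time_s: 5.3
eef_pos: [0.4984, 0.1108, 0.2209]
orientation: [0.906, -0.074, 0.375, 0.18]
contact_force: [0.5, 0.5, -1.0]
finger_gap: 0.0652
```

Emit:
{"name": "servo_tool", "arguments": {"increments": [[-0.7, -5.2, -0.7, -4.2, 0, 4.2, 60], [-1.1, -5, -1.1, -4.1, 0, 4.1, 60], [-1.5, -4.8, -1.5, -4.2, 0, 4.2, 60], [-1.8, -4.6, -1.8, -4.1, 0, 4.1, 60], [0, 0, 0, 0, 0, 0, 60], [9.5, 0, 9.5, 0, 0, 0, 60], [9.5, 0, 9.5, 0, 0, 0, 60], [9.5, 0, 9.5, 0, 0, 0, 60]]}}

```text
time_s: 6.1
eef_pos: [0.531, 0.1197, 0.2205]
orientation: [0.852, -0.147, 0.354, 0.358]
contact_force: [-0.5, 0.8, -0.4]
finger_gap: 0.0652
```

Emit:
{"name": "servo_tool", "arguments": {"increments": [[9.5, 0, 9.5, 0, 0, 0, 60], [9.5, 0, 9.5, 0, 0, 0, 120], [0, 0, 0, 0, 0, 0, 180], [0, 0, 0, 0, 0, 0, 220], [0, 0, 0, 0, 0, 0, 255], [0, 0, 0, 0, 0, 0, 255], [0, 0, 0, 0, 0, 0, 255], [0, 0, 0, 0, 0, 0, 255]]}}

```text
time_s: 6.9
eef_pos: [0.5518, 0.1355, 0.221]
orientation: [0.852, -0.15, 0.353, 0.356]
contact_force: [11.7, -3.4, -7.2]
finger_gap: 0.0048
```

```bash
python3 - <<'E'
from h import *
o,p,Q=cur();print(o['time_s'],p.round(4),Q.inv().apply(o['contact_force']).round(2),o['ft_torque'].round(2),o['finger_gap'],o['qpos'].round(2))
y=Q.as_matrix()[:,1];print(y.round(3),y[:2]@p[:2])
A=np.array([[.4226,.9063],y[:2]]);print('stem',np.linalg.solve(A,[.3444,y[:2]@p[:2]]))
E
```

```text
6.9 [0.5518 0.1355 0.221 ] [  9.15 -10.7   -1.04] [-1.64 -0.44 -1.55] 0.004764288026479639 [-0.26  0.06 -0.79  0.26  0.66 -0.89]
[-0.713  0.702 -0.004] -0.29822367006672135
stem [0.54321791 0.12670872]
```

Emit:
{"name": "servo_tool", "arguments": {"increments": [[0, -1, 0, 0, 0, 0, 255], [0, -1, 0, 0, 0, 0, 255], [0, 0, 0, 0, 0, 0, 255], [0, 0, 0, 0, 0, 0, 255], [0, 0, 0, 0, 0, 0, 255], [0, 0, 0, 0, 0, 0, 255], [0, 0, 0, 0, 0, 0, 255], [0, 0, 0, 0, 0, 0, 255]]}}

```text
time_s: 7.7
eef_pos: [0.5519, 0.1355, 0.2206]
orientation: [0.852, -0.149, 0.353, 0.358]
contact_force: [0.3, -4.7, -0.7]
finger_gap: 0.005
```

```bash
python3 - <<'E'
from h import *
o,p,Q=cur();print(o['time_s'],p.round(4),Q.inv().apply(o['contact_force']).round(2),o['ft_torque'].round(2),o['finger_gap'],o['qpos'].round(2))
y=Q.as_matrix()[:,1];print(y.round(3),y[:2]@p[:2])
A=np.array([[.4226,.9063],[-.7071,.7071]]);print('stem',np.linalg.solve(A,[.3444,A[1]@p[:2]]))
E
```

```text
7.7 [0.5519 0.1355 0.2206] [-1.67 -3.51 -2.73] [-1.35  0.35 -0.68] 0.005005574740333456 [-0.26  0.06 -0.78  0.26  0.66 -0.89]
[-0.714  0.7   -0.001] -0.29949125763430007
stem [0.54312981 0.1267498 ]
```

```bash
cat >> h.py <<'E'
ST=np.array([.5431,.1267])
f=lambda a:np.array([np.cos(np.radians(a)),np.sin(np.radians(a))])
def P(c,a,d,z): return np.r_[np.array(c)+d*f(a),z]
E
python3 - <<'E'
from h import *
a=plan(P(ST,45,-.06,.22),Rt(45,45,1),4,0)
b=plan(P([.648,-.1155],38,.0105,.07),Rt(38,45,1),9,0,a)
E
```

```text
[[-12.7,0.2,-12.9,0.1,0,-0.1,0],[-12.7,0.1,-13,0.1,0,-0.1,0],[-12.7,0.1,-12.9,0.1,0,-0.1,0],[-12.7,0.1,-13,0.2,0,-0.1,0]]
end [0.5006 0.0843 0.22  ] 0.06
[[9.7,-27.4,-13.8,0.5,0,-0.5,0],[9.9,-27.5,-13.6,0.6,0,-0.6,0],[10.2,-27.5,-13.3,0.5,0,-0.5,0],[10.5,-27.5,-13.1,0.6,0,-0.6,0],[10.8,-27.5,-12.8,0.5,0,-0.5,0],[11,-27.6,-12.6,0.6,0,-0.6,0],[11.3,-27.6,-12.3,0.5,0,-0.5,0],[11.5,-27.6,-12,0.6,0,-0.6,0],[11.9,-27.5,-11.7,0.5,0,-0.5,0]]
end [ 0.6563 -0.109   0.07  ] 0.06
```

Emit:
{"name": "servo_tool", "arguments": {"increments": [[0, 0, 0, 0, 0, 0, 0], [0, 0, 0, 0, 0, 0, 0], [0, 0, 0, 0, 0, 0, 0], [0, 0, 0, 0, 0, 0, 0], [-12.7, 0, -12.9, 0, 0, 0, 0], [-12.7, 0, -12.9, 0, 0, 0, 0], [-12.7, 0, -12.9, 0, 0, 0, 0], [-12.7, 0, -12.9, 0, 0, 0, 0]]}}

```text
time_s: 8.5
eef_pos: [0.5006, 0.0842, 0.2202]
orientation: [0.851, -0.149, 0.353, 0.359]
contact_force: [0.4, -0.4, 0.3]
finger_gap: 0.0856
```

Emit:
{"name": "servo_tool", "arguments": {"increments": [[9.7, -27.4, -13.8, 0.5, 0, -0.5, 0], [9.9, -27.5, -13.6, 0.6, 0, -0.6, 0], [10.2, -27.5, -13.3, 0.5, 0, -0.5, 0], [10.5, -27.5, -13.1, 0.6, 0, -0.6, 0], [10.8, -27.5, -12.8, 0.5, 0, -0.5, 0], [11, -27.6, -12.6, 0.6, 0, -0.6, 0], [11.3, -27.6, -12.3, 0.5, 0, -0.5, 0], [11.5, -27.6, -12, 0.6, 0, -0.6, 0]]}}

```text
time_s: 9.3
eef_pos: [0.6424, -0.0866, 0.086]
orientation: [0.87, -0.129, 0.36, 0.312]
contact_force: [-0.3, -0.2, 1.1]
finger_gap: 0.0851
```

Emit:
{"name": "servo_tool", "arguments": {"increments": [[11.9, -27.5, -11.7, 0.5, 0, -0.5, 0], [0, 0, 0, 0, 0, 0, 0], [0, 0, 0, 0, 0, 0, 0], [0, 0, 0, 0, 0, 0, 0], [0, 0, 0, 0, 0, 0, 0], [0, 0, 0, 0, 0, 0, 0], [0, 0, 0, 0, 0, 0, 0], [0, 0, 0, 0, 0, 0, 0]]}}

```text
time_s: 10.1
eef_pos: [0.6593, -0.1068, 0.0706]
orientation: [0.872, -0.127, 0.361, 0.306]
contact_force: [0.0, 0.8, 0.1]
finger_gap: 0.0855
```

```bash
python3 - <<'E'
from h import *
o,p,Q=cur();print(o['time_s'],p.round(4),o['contact_force'].round(2),o['qpos'].round(2))
plan(P([.648,-.1155],38,.0105,.008),Rt(38,45,1),6,0)
s=cap('scene');t=cap('top')
a=cv2.resize(s['image'][190:310,230:350,::-1],None,fx=3.3,fy=3.3);b=cv2.resize(t['image'][150:270,300:420,::-1],None,fx=3.3,fy=3.3)
cv2.imwrite('pics/c4.png',np.hstack([a,b]))
E
```

```text
10.1 [ 0.6593 -0.1068  0.0706] [0.05 0.76 0.14] [-0.61  0.57 -0.52  0.21  0.75 -1.19]
[[6.9,0,-7.8,0.1,0,-0.1,0],[6.9,0,-7.8,0.1,0,-0.1,0],[6.9,0,-7.8,0.1,0,-0.1,0],[7,0.1,-7.8,0.1,0,-0.1,0],[6.9,0,-7.9,0.1,0,-0.1,0],[7,0.1,-7.8,0,0,0,0]]
end [ 0.6563 -0.109   0.008 ] 0.05
```

View pics/c4.png

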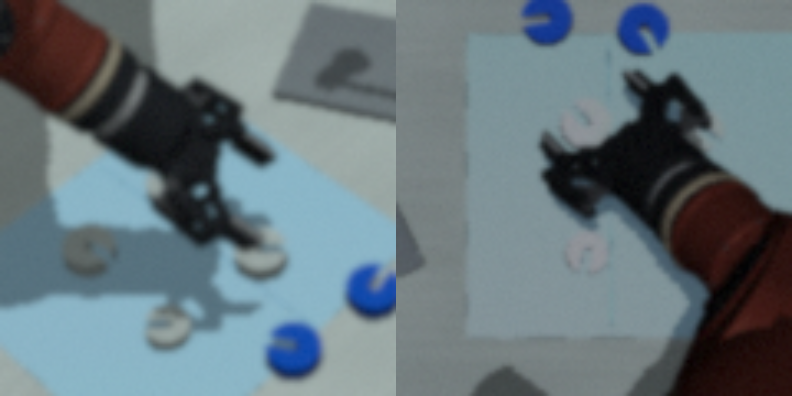

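Emit:
{"name": "servo_tool", "arguments": {"increments": [[6.9, 0, -7.8, 0, 0, 0, 0], [6.9, 0, -7.8, 0, 0, 0, 0], [6.9, 0, -7.8, 0, 0, 0, 0], [7, 0.1, -7.8, 0, 0, 0, 0], [6.9, 0, -7.9, 0, 0, 0, 0], [6, 0.1, -6.8, 0, 0, 0, 0], [0, 0, 0, 0, 0, 0, 0], [0, 0, 0, 0, 0, 0, 0]]}}

```text
time_s: 11.0
eef_pos: [0.6562, -0.1091, 0.0088]
orientation: [0.872, -0.127, 0.361, 0.306]
contact_force: [-0.1, -0.5, 0.5]
finger_gap: 0.0855
```

Emit:
{"name": "servo_tool", "arguments": {"increments": [[0, 0, 0, 0, 0, 0, 40], [0, 0, 0, 0, 0, 0, 70], [0, 0, 0, 0, 0, 0, 85], [0, 0, 0, 0, 0, 0, 95], [0, 0, 0, 0, 0, 0, 105], [0, 0, 0, 0, 0, 0, 115], [0, 0, 0, 0, 0, 0, 130], [0, 0, 0, 0, 0, 0, 140]], "force": 25}}

```text
time_s: 11.8
eef_pos: [0.6564, -0.1093, 0.0094]
orientation: [0.872, -0.127, 0.361, 0.306]
contact_force: [-3.7, -2.5, 4.0]
finger_gap: 0.0469
```

```bash
python3 - <<'E'
from h import *
o,p,Q=cur();print(o['time_s'],p.round(4),o['contact_force'].round(2),o['finger_gap'])
E
```

```text
11.8 [ 0.6564 -0.1093  0.0094] [-3.72 -2.48  3.98] 0.04687755203196044
```

Emit:
{"name": "servo_tool", "arguments": {"increments": [[0, 0, 0, 0, 0, 0, 160], [0, 0, 0, 0, 0, 0, 160], [-3.5, 0, 3.5, 0, 0, 0, 160], [-7, 0, 7, 0, 0, 0, 160], [-14, 0, 14, 0, 0, 0, 160], [-14, 0, 14, 0, 0, 0, 160], [-14, 0, 14, 0, 0, 0, 160], [0, 0, 0, 0, 0, 0, 160]], "force": 40}}

```text
time_s: 12.6
eef_pos: [0.6577, -0.1099, 0.0864]
orientation: [0.872, -0.129, 0.36, 0.306]
contact_force: [0.3, -0.9, -2.8]
finger_gap: 0.0461
```

```bash
python3 - <<'E'
from h import *
o,p,Q=cur();print(o['time_s'],p.round(4),o['contact_force'].round(2),o['finger_gap'])
s=cap('scene');t=cap('top')
a=cv2.resize(s['image'][200:290,250:340,::-1],None,fx=4.4,fy=4.4,interpolation=cv2.INTER_CUBIC);b=cv2.resize(t['image'][150:240,310:400,::-1],None,fx=4.4,fy=4.4,interpolation=cv2.INTER_CUBIC)
cv2.imwrite('pics/c5.png',np.hstack([a,b]))
print('disc fit',fitdisc(t,*(p[:2]-.0105*f(38)),.66,z=p[2]+.008,ch=1,half=11))
print(p[:2]-.0105*f(38))
a=plan(P(p[:2],45,-.06,.19),Rt(42,45,1),5,160)
b=plan(P(ST,45,.0105-.06,.17),Rt(45,45,1),9,160,a)
E
```

```text
12.6 [ 0.6577 -0.1099  0.0864] [ 0.31 -0.93 -2.77] 0.04612421482356875
disc fit (array([ 0.6385, -0.1102]), np.float64(8.1), np.float64(67.53))
[ 0.64938762 -0.11636002]
[[-23.4,-1.6,6.7,-0.5,0,0.5,160],[-23.4,-1.5,6.7,-0.4,0,0.5,160],[-23.4,-1.3,6.7,-0.5,0,0.4,160],[-23.5,-1.2,6.7,-0.4,0,0.5,160],[-23.5,-1,6.6,-0.5,0,0.4,160]]
end [ 0.6152 -0.1523  0.19  ] 0.05
[[8.1,28.1,5,-0.2,0,0.2,160],[8.2,28.1,5.1,-0.2,0,0.2,160],[8.3,28,5.2,-0.2,0,0.3,160],[8.5,28,5.3,-0.2,0,0.2,160],[8.6,27.9,5.4,-0.3,0,0.3,160],[8.7,27.8,5.6,-0.2,0,0.2,160],[8.8,27.8,5.7,-0.3,0,0.3,160],[9,27.7,5.8,-0.2,0,0.2,160],[9.1,27.7,5.8,-0.3,0,0.3,160]]
end [0.5081 0.0917 0.1699] 0.04
```

View pics/c5.png

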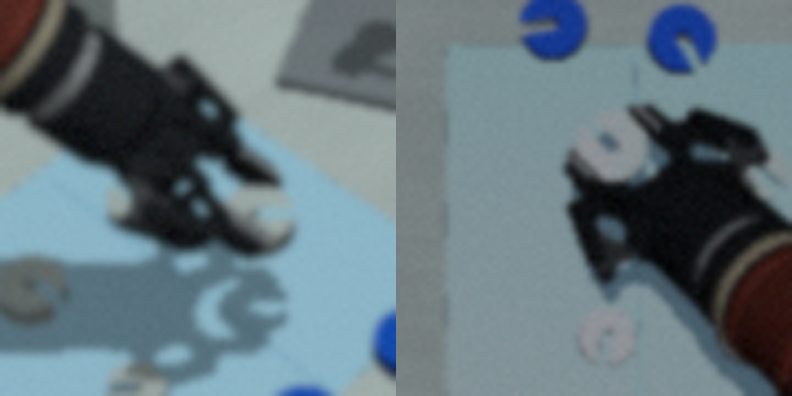

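Emit:
{"name": "servo_tool", "arguments": {"increments": [[-23.4, -1.6, 6.7, -0.5, 0, 0.5, 160], [-23.4, -1.5, 6.7, -0.4, 0, 0.5, 160], [-23.4, -1.3, 6.7, -0.5, 0, 0.4, 160], [-23.5, -1.2, 6.7, -0.4, 0, 0.5, 160], [-23.5, -1, 6.6, -0.5, 0, 0.4, 160], [8.1, 28.1, 5, -0.2, 0, 0.2, 160], [8.2, 28.1, 5.1, -0.2, 0, 0.2, 160], [8.3, 28, 5.2, -0.2, 0, 0.3, 160]]}}

```text
time_s: 13.5
eef_pos: [0.5783, -0.0701, 0.1818]
orientation: [0.86, -0.139, 0.357, 0.338]
contact_force: [-0.3, -0.0, -1.7]
finger_gap: 0.0461
```

Emit:
{"name": "servo_tool", "arguments": {"increments": [[8.5, 28, 5.3, -0.2, 0, 0.2, 160], [8.6, 27.9, 5.4, -0.3, 0, 0.3, 160], [8.7, 27.8, 5.6, -0.2, 0, 0.2, 160], [8.8, 27.8, 5.7, -0.3, 0, 0.3, 160], [9, 27.7, 5.8, -0.2, 0, 0.2, 160], [9.1, 27.7, 5.8, -0.3, 0, 0.3, 160], [0, 0, 0, 0, 0, 0, 160], [0, 0, 0, 0, 0, 0, 160]]}}

```text
time_s: 14.3
eef_pos: [0.5074, 0.0922, 0.1692]
orientation: [0.853, -0.146, 0.354, 0.355]
contact_force: [-0.4, -1.1, -1.9]
finger_gap: 0.0457
```

```bash
python3 - <<'E'
from h import *
o,p,Q=cur();print(o['time_s'],p.round(4),o['contact_force'].round(2),o['finger_gap'])
s=cap('scene');t=cap('top')
c=p[:2]-.0105*f(45);z=p[2]-.0094+.016
import itertools
def draw(cam,im,box,k):
    im=cv2.resize(im[box[1]:box[3],box[0]:box[2],::-1],None,fx=k,fy=k,interpolation=cv2.INTER_CUBIC)
    q=(pix(cam,discpoly(*c,np.radians(45),z=z))-box[:2]+.5)*k-.5
    for a in q[::2]: cv2.circle(im,tuple(a.round().astype(int)),0,(0,0,255),-1)
    q=(pix(cam,np.c_[np.tile(ST,(20,1)),np.linspace(.13,.32,20)])-box[:2]+.5)*k-.5
    for a in q: cv2.circle(im,tuple(a.round().astype(int)),0,(0,255,0),-1)
    return im
a=draw(s,s['image'],[300,120,365,190],6);b=draw(t,t['image'],[250,190,315,260],6)
cv2.imwrite('pics/c6.png',np.hstack([a,b]))
plan(P(ST,45,.0105-.025,.16),Rt(45,45,1),6,160)
E
```

```text
14.3 [0.5074 0.0922 0.1692] [-0.36 -1.06 -1.92] 0.045749214636700036
[[5.3,0.1,3,0,0,0,160],[5.3,0.1,3,0,0,0,160],[5.3,0.1,3,0,0,0,160],[5.3,0.2,3,0,0,0,160],[5.3,0.1,3,0,0,0,160],[5.2,0.2,3,0,0,0,160]]
end [0.5329 0.1165 0.16  ] 0.06
```

View pics/c6.png

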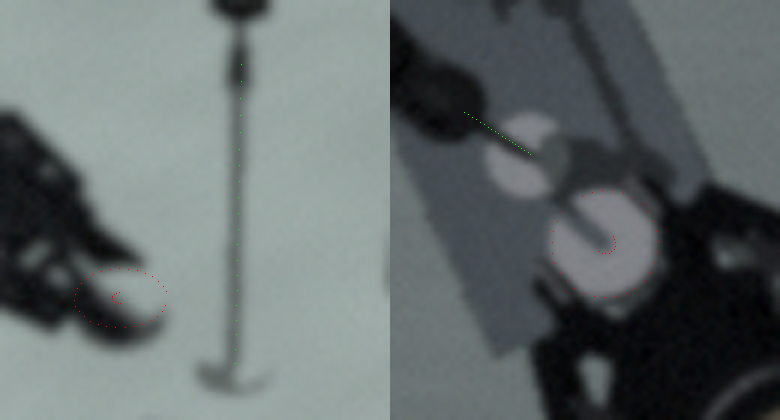

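```bash
python3 - <<'E'
from h import *
t=cap('top');o,p,Q=cur();c=p[:2]-.0105*f(45)
for h in(9,10):
  for sg in(.5,.8): print(c.round(4),fitdisc(t,*c,np.radians(45),z=p[2]+.0066,half=h,sig=sg))
E
```

```text
[0.5013 0.0835] (array([0.5008, 0.0857]), np.float64(50.8), np.float64(147.82))
[0.5013 0.0835] (array([0.5011, 0.0857]), np.float64(51.8), np.float64(135.14))
[0.5013 0.0835] (array([0.5008, 0.0858]), np.float64(49.1), np.float64(213.17))
[0.5013 0.0835] (array([0.5008, 0.0857]), np.float64(50.4), np.float64(170.58))
```

```bash
cat >> h.py <<'E'
def slotang(t,c,z,ph):
    g=t['image'].astype(np.float32).mean(2);out=[]
    for rr in np.arange(.008,.022,.002):
        a=np.radians(np.arange(-40,41,2)+ph);q=pix(t,np.c_[c[0]+rr*np.cos(a),c[1]+rr*np.sin(a),np.full(len(a),z)]).astype(np.float32)
        v=cv2.remap(g,q[:,0].reshape(1,-1),q[:,1].reshape(1,-1),cv2.INTER_CUBIC)[0]
        w=np.clip(np.percentile(v,60)-v-8,0,None);w[np.abs(np.arange(-40,41,2)-np.arange(-40,41,2)[w.argmax()])>25]=0
        m=(w*(np.arange(-40,41,2))).sum()/w.sum();out.append((round(rr*1000),round(m+ph,1)))
    return out
E
python3 - <<'E'
from h import *
t=cap('top');o,p,Q=cur()
for c in ([.5009,.0857],[.5001,.0855]): print(slotang(t,c,p[2]+.0066,45))
E
```

```text
[(8, np.float64(48.6)), (10, np.float64(50.3)), (12, np.float64(50.0)), (14, np.float64(49.3)), (16, np.float64(49.0)), (18, np.float64(49.4)), (20, np.float64(49.7))]
[(8, np.float64(44.8)), (10, np.float64(47.0)), (12, np.float64(47.7)), (14, np.float64(47.5)), (16, np.float64(47.4)), (18, np.float64(47.7)), (20, np.float64(48.4))]
```

```bash
python3 - <<'E'
from h import *
g=lambda d:np.r_[ST+d*f(45)+.0098*f(41.5),.16]
a=plan(g(-.045),Rt(41.5,45,1),3,160)
a=plan(g(-.015),Rt(41.5,45,1),5,160,a)
a=plan(g(0),Rt(41.5,45,1),5,160,a)
E
```

```text
[[5.7,0.1,1.1,0.8,0,-0.8,160],[5.7,0.3,1.1,0.8,0,-0.8,160],[5.8,0.3,1,0.8,0,-0.9,160]]
end [0.5186 0.1013 0.16  ] 0.01
[[4.2,0.4,4.2,0,0,0,160],[4.2,0.4,4.3,0,0,0,160],[4.3,0.4,4.2,0,0,0,160],[4.2,0.3,4.3,0,0,0,160],[4.3,0.4,4.2,0,0,0,160]]
end [0.5398 0.1226 0.1599] 0.01
[[2.1,0.2,2.1,0,0,0,160],[2.1,0.2,2.1,0,0,0,160],[2.1,0.2,2.1,0,0,0,160],[2.1,0.1,2.2,0,0,0,160],[2.1,0.2,2.1,0,0,0,160]]
end [0.5504 0.1332 0.16  ] 0.01
```

Emit:
{"name": "servo_tool", "arguments": {"increments": [[5.7, 0.1, 1.1, 0.8, 0, -0.8, 160], [5.7, 0.3, 1.1, 0.8, 0, -0.8, 160], [5.8, 0.3, 1, 0.8, 0, -0.9, 160], [4.2, 0.4, 4.2, 0, 0, 0, 160], [4.2, 0.4, 4.3, 0, 0, 0, 160], [4.3, 0.4, 4.2, 0, 0, 0, 160], [4.2, 0.3, 4.3, 0, 0, 0, 160], [4.3, 0.4, 4.2, 0, 0, 0, 160]]}}

```text
time_s: 15.3
eef_pos: [0.54, 0.1235, 0.1603]
orientation: [0.864, -0.136, 0.358, 0.328]
contact_force: [0.3, -2.2, -2.4]
finger_gap: 0.046
```

```bash
python3 - <<'E'
from h import *
o,p,Q=cur();F=o['contact_force'];a=f(45);print(o['time_s'],p.round(4),F.round(2),'fwd',F[:2]@a,'lat',F[:2]@[-a[1],a[0]],o['finger_gap'])
t=cap('top');print(slotang(t,np.array([-.0017,.002])+p[:2]-.0098*f(41.5),p[2]+.0066,45))
plan(np.r_[ST+.0098*f(41.5),.16],Rt(41.5,45,1),5,160)
E
```

```text
15.3 [0.54   0.1235 0.1603] [ 0.25 -2.23 -2.36] fwd -1.4002353256736473 lat -1.75441225778542 0.04597566101730989
[(8, np.float64(19.5)), (10, np.float64(26.0)), (12, np.float64(32.1)), (14, np.float64(35.6)), (16, np.float64(39.9)), (18, np.float64(42.9)), (20, np.float64(44.5))]
[[2,0,1.9,0,0,0,160],[2,0,1.9,0,0,0,160],[2,0,1.9,0,0,0,160],[2,0.1,1.8,0,0,0,160],[2,0,1.9,0.1,0,0,160]]
end [0.5505 0.1332 0.16  ] 0.05
```

Emit:
{"name": "servo_tool", "arguments": {"increments": [[2, 0, 1.9, 0, 0, 0, 160], [2, 0, 1.9, 0, 0, 0, 160], [2, 0, 1.9, 0, 0, 0, 160], [2, 0, 1.9, 0, 0, 0, 160], [1, 0, 1, 0, 0, 0, 160], [0.7, 0, 0.7, 0, 0, 0, 160], [0, 0, 0, 0, 0, 0, 160], [0, 0, 0, 0, 0, 0, 160]]}}

```text
time_s: 16.15
eef_pos: [0.5491, 0.1325, 0.1597]
orientation: [0.864, -0.136, 0.358, 0.328]
contact_force: [0.7, -0.8, -2.8]
finger_gap: 0.0461
```

```bash
python3 - <<'E'
from h import *
o,p,Q=cur();F=o['contact_force'];a=f(45);print(o['time_s'],p.round(4),F.round(2),'fwd',F[:2]@a,'lat',F[:2]@[-a[1],a[0]],o['finger_gap'],o['ft_torque'].round(2))
s=cap('scene');t=cap('top')
a=cv2.resize(s['image'][120:190,305:370,::-1],None,fx=6,fy=6,interpolation=cv2.INTER_CUBIC);b=cv2.resize(t['image'][180:250,240:305,::-1],None,fx=6,fy=6,interpolation=cv2.INTER_CUBIC)
cv2.imwrite('pics/c7.png',np.hstack([a,b]))
E
```

```text
16.15 [0.5491 0.1325 0.1597] [ 0.67 -0.8  -2.82] fwd -0.08718932509600075 lat -1.041070273813596 0.04610996513059158 [-0.62  0.71  0.01]
```

View pics/c7.png

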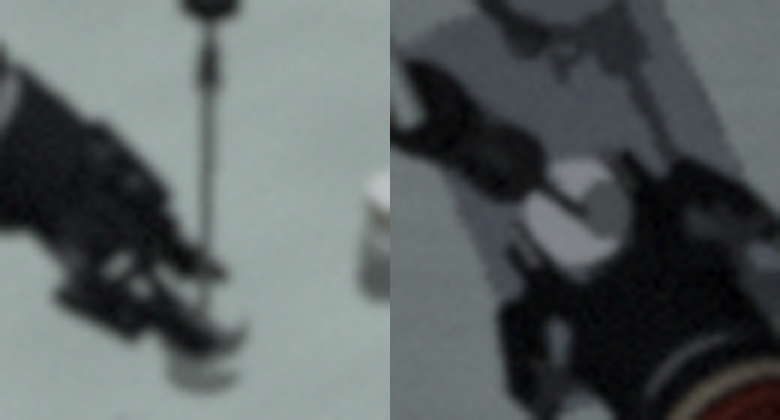

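Emit:
{"name": "servo_tool", "arguments": {"increments": [[0.8, 0, 0.8, 0, 0, 0, 160], [2.1, 0, -2.1, 0, 0, 0, 160], [2.1, 0, -2.1, 0, 0, 0, 160], [2.1, 0, -2.1, 0, 0, 0, 160], [2.1, 0, -2.1, 0, 0, 0, 160], [2.1, 0, -2.1, 0, 0, 0, 160], [0, 0, 0, 0, 0, 0, 160], [0, 0, 0, 0, 0, 0, 160]]}}

```text
time_s: 17.05
eef_pos: [0.55, 0.1332, 0.1448]
orientation: [0.864, -0.136, 0.358, 0.328]
contact_force: [-0.8, 0.1, -3.0]
finger_gap: 0.046
```

```bash
cat > st.py <<'E'
from h import *
o,p,Q=cur();F=o['contact_force'];a=f(45);print(o['time_s'],p.round(4),F.round(2),'fwd',round(F[:2]@a,2),'lat',round(F[:2]@[-a[1],a[0]],2),o['finger_gap'])
Z=[]
for i in range(3): r.capture('scene'); q=r.observe(); Z.append(np.r_[q['contact_force'],q['eef_pos'][2]*1000])
print(np.mean(Z,0).round(2),np.std(Z,0).round(2))
E
python3 st.py
```

```text
17.05 [0.55   0.1332 0.1448] [-0.78  0.14 -2.96] fwd -0.45 lat 0.65 0.045982848259267295
[  0.49  -0.15  -2.04 144.99] [0.46 0.81 0.41 0.04]
```

Emit:
{"name": "servo_tool", "arguments": {"increments": [[0.7, 0, -0.7, 0, 0, 0, 160], [0.7, 0, -0.7, 0, 0, 0, 160], [0.7, 0, -0.7, 0, 0, 0, 160], [0.7, 0, -0.7, 0, 0, 0, 160], [0.7, 0, -0.7, 0, 0, 0, 160], [0.7, 0, -0.7, 0, 0, 0, 160], [0.7, 0, -0.7, 0, 0, 0, 160], [0, 0, 0, 0, 0, 0, 160]]}}

```text
time_s: 18.0
eef_pos: [0.5501, 0.1332, 0.1379]
orientation: [0.864, -0.136, 0.358, 0.328]
contact_force: [-0.9, 0.0, -0.9]
finger_gap: 0.0462
```

```bash
python3 st.py
```

```text
18.0 [0.5501 0.1332 0.1379] [-0.91  0.05 -0.88] fwd -0.61 lat 0.68 0.04617326537752074
[-5.0000e-02 -3.6000e-01 -1.0900e+00  1.3799e+02] [0.2  0.89 0.32 0.03]
```

Emit:
{"name": "servo_tool", "arguments": {"increments": [[0.7, 0, -0.7, 0, 0, 0, 160], [0.7, 0, -0.7, 0, 0, 0, 160], [0, 0, 0, 0, 0, 0, 160], [0, 0, 0, 0, 0, 0, 160], [0, 0, 0, 0, 0, 0, 160], [0, 0, 0, 0, 0, 0, 160], [0, 0, 0, 0, 0, 0, 160], [0, 0, 0, 0, 0, 0, 160]]}}

```text
time_s: 18.95
eef_pos: [0.5501, 0.1332, 0.1361]
orientation: [0.864, -0.136, 0.358, 0.328]
contact_force: [1.2, 0.1, 0.2]
finger_gap: 0.0457
```

```bash
python3 st.py
```

```text
18.95 [0.5501 0.1332 0.1361] [1.23 0.11 0.25] fwd 0.95 lat -0.79 0.04573913899022481
[4.0000e-01 1.5000e-01 8.0000e-02 1.3607e+02] [0.25 0.23 0.89 0.01]
```

Emit:
{"name": "servo_tool", "arguments": {"increments": [[0, 0, 0, 0, 0, 0, 110], [0, 0, 0, 0, 0, 0, 95], [0, 0, 0, 0, 0, 0, 75], [0, 0, 0, 0, 0, 0, 55], [0, 0, 0, 0, 0, 0, 40], [0, 0, 0, 0, 0, 0, 40], [0, 0, 0, 0, 0, 0, 40], [0, 0, 0, 0, 0, 0, 40]]}}

```text
time_s: 19.9
eef_pos: [0.5501, 0.1332, 0.136]
orientation: [0.864, -0.136, 0.358, 0.328]
contact_force: [-0.4, -0.3, -1.1]
finger_gap: 0.0717
```

```bash
python3 - <<'E'
from h import *
o,p,Q=cur();print(o['time_s'],p.round(4),o['contact_force'].round(2),o['finger_gap'])
B=[.5347,-.2193]
a=plan(np.r_[p[:2]-.08*f(41.5),.145],Rt(41.5,45,1),5,40)
b=plan(np.r_[.47,-.12,.14],Rt(22,45,1),9,0,a)
c=plan(P(B,0,.0105,.06),Rt(0,45,1),6,0,b)
E
```

```text
19.9 [0.5501 0.1332 0.136 ] [-0.41 -0.34 -1.06] 0.07172447935964933
[[-12.6,0,-10,0,0,0,40],[-12.6,0,-10.1,0,0,0,40],[-12.6,0,-10,0,0,0,40],[-12.6,0,-10.1,0,0,0,40],[-12.5,0.1,-10,0,0,0,40]]
end [0.4902 0.0802 0.145 ] 0.06
[[-11.2,-15.2,-12,1.5,0,-1.5,0],[-10.8,-15.8,-11.6,1.5,0,-1.5,0],[-10.4,-16.3,-11.2,1.5,0,-1.5,0],[-10,-16.9,-10.8,1.6,0,-1.6,0],[-9.5,-17.4,-10.3,1.5,0,-1.5,0],[-9,-18,-9.8,1.6,0,-1.6,0],[-8.5,-18.5,-9.3,1.5,0,-1.5,0],[-8.1,-18.9,-8.8,1.6,0,-1.6,0],[-7.5,-19.3,-8.2,1.5,0,-1.5,0]]
end [ 0.47 -0.12  0.14] 0.05
[[13.3,-20,-5.6,2.6,0,-2.6,0],[14.1,-19.7,-4.7,2.6,0,-2.6,0],[15,-19.2,-3.8,2.6,0,-2.6,0],[15.9,-18.6,-3,2.6,0,-2.6,0],[16.7,-18,-2.2,2.6,0,-2.6,0],[17.6,-17.4,-1.3,2.6,0,-2.6,0]]
end [ 0.5452 -0.2193  0.06  ] 0.01
```

Emit:
{"name": "servo_tool", "arguments": {"increments": [[-12.6, 0, -10, 0, 0, 0, 40], [-12.6, 0, -10.1, 0, 0, 0, 40], [-12.6, 0, -10, 0, 0, 0, 40], [-12.6, 0, -10.1, 0, 0, 0, 40], [-12.5, 0.1, -10, 0, 0, 0, 40], [-11.2, -15.2, -12, 1.5, 0, -1.5, 0], [-10.8, -15.8, -11.6, 1.5, 0, -1.5, 0], [-10.4, -16.3, -11.2, 1.5, 0, -1.5, 0]]}}

```text
time_s: 20.7
eef_pos: [0.4834, 0.0125, 0.1434]
orientation: [0.881, -0.116, 0.365, 0.279]
contact_force: [0.3, 0.4, 0.4]
finger_gap: 0.0852
```

Emit:
{"name": "servo_tool", "arguments": {"increments": [[-10, -16.9, -10.8, 1.6, 0, -1.6, 0], [-9.5, -17.4, -10.3, 1.5, 0, -1.5, 0], [-9, -18, -9.8, 1.6, 0, -1.6, 0], [-8.5, -18.5, -9.3, 1.5, 0, -1.5, 0], [-8.1, -18.9, -8.8, 1.6, 0, -1.6, 0], [-7.5, -19.3, -8.2, 1.5, 0, -1.5, 0], [0, 0, 0, 0, 0, 0, 0], [0, 0, 0, 0, 0, 0, 0]]}}

```text
time_s: 21.5
eef_pos: [0.4699, -0.1198, 0.14]
orientation: [0.907, -0.073, 0.376, 0.177]
contact_force: [0.3, -0.5, 0.1]
finger_gap: 0.0855
```

```bash
python3 - <<'E'
from h import *
t=cap('top');s=cap('scene');o,p,Q=cur();print(o['time_s'],p.round(4),o['contact_force'].round(2))
print('B',fitdisc(t,.5335,-.2173,.08,ch=1),slotang(t,[.5335,-.2173],.016,4))
z0=.127;c=ST+[-.0012,.002]
print('A on hanger',fitdisc(t,*c,.78,z=z0+.016,half=9),slotang(t,c,z0+.016,45))
a=cv2.resize(s['image'][120:190,305:370,::-1],None,fx=6,fy=6,interpolation=cv2.INTER_CUBIC);b=cv2.resize(t['image'][180:250,240:305,::-1],None,fx=6,fy=6,interpolation=cv2.INTER_CUBIC)
cv2.imwrite('pics/c8.png',np.hstack([a,b]))
B=[.5347,-.2193]
plan(P(B,4,.0105,.07),Rt(4,45,1),6,0)
E
```

```text
21.6 [ 0.4699 -0.1191  0.1399] [-0.33 -0.05  0.29]
B (array([ 0.5334, -0.2173]), np.float64(5.0), np.float64(2.52)) [(8, np.float64(nan)), (10, np.float64(nan)), (12, np.float64(nan)), (14, np.float64(nan)), (16, np.float64(nan)), (18, np.float64(-6.4)), (20, np.float64(-4.3))]
A on hanger (array([0.5422, 0.13  ]), np.float64(54.4), np.float64(412.08)) [(8, np.float64(56.4)), (10, np.float64(56.2)), (12, np.float64(55.8)), (14, np.float64(55.4)), (16, np.float64(54.6)), (18, np.float64(53.8)), (20, np.float64(54.2))]
[[12,-20.1,-4.4,2.1,0,-2.1,0],[12.8,-19.8,-3.7,2.1,0,-2.1,0],[13.5,-19.4,-3,2.1,0,-2.2,0],[14.2,-19,-2.3,2.2,0,-2.1,0],[14.9,-18.5,-1.5,2.1,0,-2.2,0],[15.7,-18,-0.9,2.2,0,-2.1,0]]
end [ 0.5452 -0.2186  0.07  ] 0.04h.py:67: RuntimeWarning: invalid value encountered in scalar divide
  m=(w*(np.arange(-40,41,2))).sum()/w.sum();out.append((round(rr*1000),round(m+ph,1)))
```

View pics/c8.png

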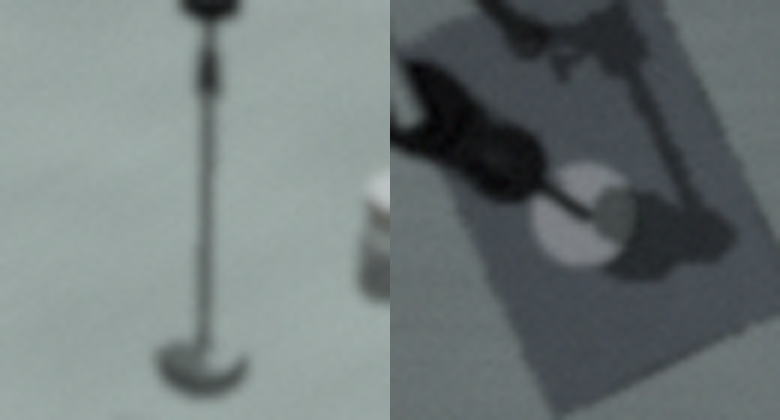

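Emit:
{"name": "servo_tool", "arguments": {"increments": [[12, -20.1, -4.4, 2.1, 0, -2.1, 0], [12.8, -19.8, -3.7, 2.1, 0, -2.1, 0], [13.5, -19.4, -3, 2.1, 0, -2.2, 0], [14.2, -19, -2.3, 2.2, 0, -2.1, 0], [14.9, -18.5, -1.5, 2.1, 0, -2.2, 0], [15.7, -18, -0.9, 2.2, 0, -2.1, 0], [0, 0, 0, 0, 0, 0, 0], [0, 0, 0, 0, 0, 0, 0]]}}

```text
time_s: 22.4
eef_pos: [0.5448, -0.2178, 0.0697]
orientation: [0.923, -0.013, 0.383, 0.033]
contact_force: [-0.0, 0.5, 0.3]
finger_gap: 0.0854
```

```bash
python3 - <<'E'
from h import *
o,p,Q=cur();print(o['time_s'],p.round(4),o['contact_force'].round(2))
plan(P([.5347,-.2193],4,.0105,.0095),Rt(4,45,1),6,0)
E
```

```text
22.4 [ 0.5448 -0.2178  0.0697] [-0.03  0.52  0.33]
[[7.1,-0.1,-7.1,0,0,0,0],[7.1,-0.1,-7,0,0,0,0],[7.2,-0.2,-7.1,0,0,0,0],[7.1,-0.1,-7,0,0,0,0],[7.2,-0.2,-7.1,0,0,-0.1,0],[7.1,-0.1,-7,0,0,0,0]]
end [ 0.5452 -0.2185  0.0095] 0.06
```

Emit:
{"name": "servo_tool", "arguments": {"increments": [[7.1, -0.1, -7.1, 0, 0, 0, 0], [7.1, -0.1, -7, 0, 0, 0, 0], [7.2, -0.2, -7.1, 0, 0, 0, 0], [7.1, -0.1, -7, 0, 0, 0, 0], [7.2, -0.2, -7.1, 0, 0, 0, 0], [7.1, -0.1, -7, 0, 0, 0, 0], [0, 0, 0, 0, 0, 0, 0], [0, 0, 0, 0, 0, 0, 40]]}}

```text
time_s: 23.2
eef_pos: [0.5454, -0.2198, 0.0104]
orientation: [0.923, -0.013, 0.382, 0.032]
contact_force: [-0.0, -0.0, 0.0]
finger_gap: 0.0736
```

Emit:
{"name": "servo_tool", "arguments": {"increments": [[0, 0, 0, 0, 0, 0, 70], [0, 0, 0, 0, 0, 0, 85], [0, 0, 0, 0, 0, 0, 95], [0, 0, 0, 0, 0, 0, 105], [0, 0, 0, 0, 0, 0, 115], [0, 0, 0, 0, 0, 0, 130], [0, 0, 0, 0, 0, 0, 140], [0, 0, 0, 0, 0, 0, 160]], "force": 25}}

```text
time_s: 24.0
eef_pos: [0.5457, -0.2203, 0.0103]
orientation: [0.923, -0.013, 0.382, 0.032]
contact_force: [-3.3, 0.5, 5.9]
finger_gap: 0.0465
```

```bash
python3 - <<'E'
from h import *
o,p,Q=cur();print(o['time_s'],p.round(4),o['contact_force'].round(2),o['finger_gap'])
E
```

```text
24.0 [ 0.5457 -0.2203  0.0103] [-3.29  0.52  5.9 ] 0.04654946584787121
```

Emit:
{"name": "servo_tool", "arguments": {"increments": [[0, 0, 0, 0, 0, 0, 160], [0, 0, 0, 0, 0, 0, 160], [-3.5, 0, 3.5, 0, 0, 0, 160], [-7, 0, 7, 0, 0, 0, 160], [-14, 0, 14, 0, 0, 0, 160], [-14, 0, 14, 0, 0, 0, 160], [-14, 0, 14, 0, 0, 0, 160], [-14, 0, 14, 0, 0, 0, 160]], "force": 40}}

```text
time_s: 24.8
eef_pos: [0.5451, -0.2199, 0.1045]
orientation: [0.923, -0.013, 0.383, 0.032]
contact_force: [-0.1, -0.1, -2.3]
finger_gap: 0.0459
```

```bash
python3 - <<'E'
from h import *
o,p,Q=cur();print(o['time_s'],p.round(4),o['contact_force'].round(2),o['finger_gap'],o['qpos'].round(2))
a=plan(np.r_[.44,-.06,.18],Rt(-5,45,1),8,160)
b=plan(np.r_[.44,.10,.18],Rt(-18,45,1),7,160,a)
c=plan(P(ST,-25,.0105-.055,.185),Rt(-25,45,1),6,160,b)
E
```

```text
24.8 [ 0.5451 -0.2199  0.1045] [-0.09 -0.09 -2.28] 0.04592412533204808 [-0.83  0.3  -0.96 -0.25  0.58 -0.72]
[[-15,20.9,-1.7,0.8,0,-0.8,160],[-15.2,20.6,-1.9,0.8,0,-0.8,160],[-15.5,20.4,-2.2,0.8,0,-0.8,160],[-15.8,20.1,-2.5,0.8,0,-0.8,160],[-16.1,19.8,-2.8,0.8,0,-0.8,160],[-16.4,19.6,-3.1,0.8,0,-0.8,160],[-16.6,19.3,-3.3,0.7,0,-0.8,160],[-17,19.1,-3.6,0.8,-0.1,-0.7,160]]
end [ 0.44 -0.06  0.18] 0.06
[[-1.4,22.8,-1.4,1.3,0,-1.3,160],[-1.9,22.7,-1.9,1.3,0,-1.3,160],[-2.4,22.6,-2.4,1.3,0,-1.3,160],[-2.9,22.5,-3,1.3,0,-1.3,160],[-3.4,22.3,-3.5,1.3,0,-1.3,160],[-4,22.1,-3.9,1.3,0,-1.4,160],[-4.5,22,-4.5,1.4,0,-1.3,160]]
end [0.44 0.1  0.18] 0.06
[[4.8,10.4,6,0.8,0,-0.8,160],[4.7,10.6,5.8,0.8,0,-0.8,160],[4.5,10.7,5.7,0.8,0,-0.8,160],[4.3,10.9,5.5,0.8,0,-0.9,160],[4.2,11,5.3,0.9,0,-0.8,160],[4,11.2,5.2,0.8,0,-0.9,160]]
end [0.5027 0.1455 0.185 ] 0.04
```

Emit:
{"name": "servo_tool", "arguments": {"increments": [[-15, 20.9, -1.7, 0.8, 0, -0.8, 160], [-15.2, 20.6, -1.9, 0.8, 0, -0.8, 160], [-15.5, 20.4, -2.2, 0.8, 0, -0.8, 160], [-15.8, 20.1, -2.5, 0.8, 0, -0.8, 160], [-16.1, 19.8, -2.8, 0.8, 0, -0.8, 160], [-16.4, 19.6, -3.1, 0.8, 0, -0.8, 160], [-16.6, 19.3, -3.3, 0.7, 0, -0.8, 160], [-17, 19.1, -3.6, 0.8, -0.1, -0.7, 160]]}}

```text
time_s: 25.6
eef_pos: [0.439, -0.0594, 0.179]
orientation: [0.923, 0.017, 0.382, -0.041]
contact_force: [0.8, -0.1, -0.9]
finger_gap: 0.0461
```

Emit:
{"name": "servo_tool", "arguments": {"increments": [[-1.4, 22.8, -1.4, 1.3, 0, -1.3, 160], [-1.9, 22.7, -1.9, 1.3, 0, -1.3, 160], [-2.4, 22.6, -2.4, 1.3, 0, -1.3, 160], [-2.9, 22.5, -3, 1.3, 0, -1.3, 160], [-3.4, 22.3, -3.5, 1.3, 0, -1.3, 160], [-4, 22.1, -3.9, 1.3, 0, -1.4, 160], [-4.5, 22, -4.5, 1.4, 0, -1.3, 160], [0, 0, 0, 0, 0, 0, 160]]}}

```text
time_s: 26.4
eef_pos: [0.4404, 0.1031, 0.1793]
orientation: [0.913, 0.059, 0.377, -0.142]
contact_force: [0.8, 0.7, -1.5]
finger_gap: 0.046
```

Emit:
{"name": "servo_tool", "arguments": {"increments": [[4.8, 10.4, 6, 0.8, 0, -0.8, 160], [4.7, 10.6, 5.8, 0.8, 0, -0.8, 160], [4.5, 10.7, 5.7, 0.8, 0, -0.8, 160], [4.3, 10.9, 5.5, 0.8, 0, -0.9, 160], [4.2, 11, 5.3, 0.9, 0, -0.8, 160], [4, 11.2, 5.2, 0.8, 0, -0.9, 160], [0, 0, 0, 0, 0, 0, 160], [0, 0, 0, 0, 0, 0, 160]]}}

```text
time_s: 27.2
eef_pos: [0.5024, 0.1444, 0.1836]
orientation: [0.902, 0.082, 0.374, -0.2]
contact_force: [-0.4, -1.0, -2.8]
finger_gap: 0.046
```

```bash
python3 - <<'E'
from h import *
o,p,Q=cur();F=o['contact_force'];print(o['time_s'],p.round(4),F.round(2),o['finger_gap'],Q.as_matrix()[:,1].round(3))
t=cap('top');s=cap('scene');zt=p[2]-.0103+.016
c=p[:2]-.0105*f(-25);print('exp',c.round(4),'in cam',(c+[-.0012,.002]).round(4))
for h in(9,10): print(fitdisc(t,*c,np.radians(-25),z=zt,half=h))
for d in ([-.0012,.002],[-.0012+.001,.002],[-.0012,.003]): print(slotang(t,c+d,zt,-25))
def draw(cam,im,box,k):
    im=cv2.resize(im[box[1]:box[3],box[0]:box[2],::-1],None,fx=k,fy=k,interpolation=cv2.INTER_CUBIC)
    q=(pix(cam,discpoly(*(c+[-.0012,.002]),np.radians(-25),z=zt))-box[:2]+.5)*k-.5
    for a in q[::2]: cv2.circle(im,tuple(a.round().astype(int)),0,(0,0,255),-1)
    return im
a=draw(s,s['image'],[300,120,365,190],6);b=draw(t,t['image'],[240,190,305,260],6)
cv2.imwrite('pics/c9.png',np.hstack([a,b]))
E
```

```text
27.2 [0.5024 0.1444 0.1836] [-0.44 -0.97 -2.76] 0.04597995508259306 [ 0.422  0.907 -0.002]
exp [0.4929 0.1488] in cam [0.4917 0.1508]
(array([0.4923, 0.151 ]), np.float64(-21.4), np.float64(288.71))
(array([0.4919, 0.1507]), np.float64(-17.4), np.float64(432.83))
[(8, np.float64(-20.6)), (10, np.float64(-19.1)), (12, np.float64(-19.4)), (14, np.float64(-19.2)), (16, np.float64(-18.9)), (18, np.float64(-19.2)), (20, np.float64(-19.4))]
[(8, np.float64(-22.9)), (10, np.float64(-20.9)), (12, np.float64(-20.9)), (14, np.float64(-20.7)), (16, np.float64(-20.2)), (18, np.float64(-20.5)), (20, np.float64(-20.0))]
[(8, np.float64(-27.7)), (10, np.float64(-25.3)), (12, np.float64(-24.0)), (14, np.float64(-23.2)), (16, np.float64(-22.5)), (18, np.float64(-22.3)), (20, np.float64(-22.2))]
```

View pics/c9.png

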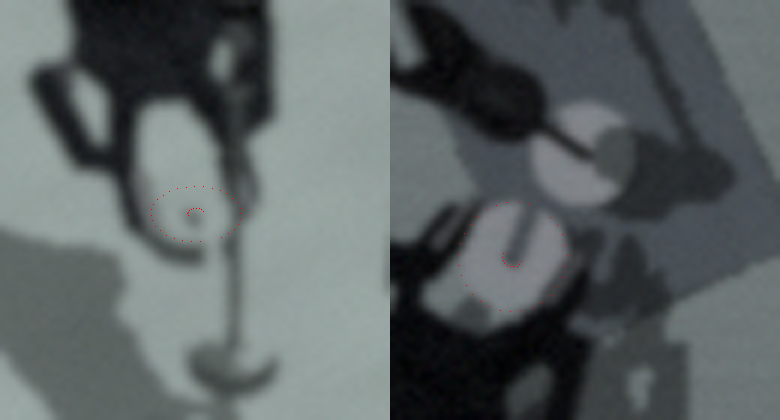

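```bash
python3 - <<'E'
from h import *
g=lambda d:np.r_[ST+d*f(-25)+.0105*f(-29),.18]
a=plan(g(-.045),Rt(-29,45,1),3,160)
a=plan(g(-.015),Rt(-29,45,1),5,160,a)
E
```

```text
[[3.2,0.2,1.5,1,0,-0.9,160],[3.2,0.4,1.5,1,0,-0.9,160],[3.3,0.4,1.5,0.9,0,-1,160]]
end [0.5115 0.1406 0.18  ] 0.05
[[4.2,0.4,4.2,0,0,0,160],[4.2,0.4,4.2,0,0,0,160],[4.3,0.4,4.2,0,0,0,160],[4.2,0.4,4.3,0,0,0,160],[4.3,0.5,4.2,0,0,0,160]]
end [0.5387 0.128  0.18  ] 0.05
```

Emit:
{"name": "servo_tool", "arguments": {"increments": [[3.2, 0.2, 1.5, 1, 0, -0.9, 160], [3.2, 0.4, 1.5, 1, 0, -0.9, 160], [3.3, 0.4, 1.5, 0.9, 0, -1, 160], [4.2, 0.4, 4.2, 0, 0, 0, 160], [4.2, 0.4, 4.2, 0, 0, 0, 160], [4.3, 0.4, 4.2, 0, 0, 0, 160], [4.2, 0.4, 4.3, 0, 0, 0, 160], [4.3, 0.5, 4.2, 0, 0, 0, 160]]}}

```text
time_s: 28.1
eef_pos: [0.5397, 0.1282, 0.1802]
orientation: [0.895, 0.096, 0.37, -0.232]
contact_force: [-2.1, -1.4, -1.8]
finger_gap: 0.0462
```

```bash
sed -i 's/a=f(45)/a=f(-25)/' st.py; python3 st.py; python3 - <<'E'
from h import *
plan(np.r_[ST+.0105*f(-29),.18],Rt(-29,45,1),5,160)
E
```

```text
28.1 [0.5397 0.1282 0.1802] [-2.12 -1.4  -1.81] fwd -1.33 lat -2.16 0.04618708851418875
[ -0.31  -3.68  -2.53 180.59] [0.45 0.35 0.3  0.04]
[[2.1,0.1,1.9,0,0,0,160],[2,0,1.9,0,0,0,160],[2.1,0.1,1.8,0,0,0,160],[2,0,1.9,0,0.1,0,160],[2.1,0.1,1.8,-0.1,0,0,160]]
end [0.5523 0.1217 0.18  ] 0.06
```

Emit:
{"name": "servo_tool", "arguments": {"increments": [[2.1, -0.3, 1.9, 0, 0, 0, 160], [2, -0.3, 1.9, 0, 0, 0, 160], [2.1, 0, 1.9, 0, 0, 0, 160], [2, 0, 1.9, 0, 0, 0, 160], [1.2, 0, 1.1, 0, 0, 0, 160], [0, 0, 0, 0, 0, 0, 160], [0, 0, 0, 0, 0, 0, 160], [0, 0, 0, 0, 0, 0, 160]]}}

```text
time_s: 29.05
eef_pos: [0.5506, 0.1222, 0.18]
orientation: [0.895, 0.096, 0.37, -0.231]
contact_force: [0.3, -0.7, -2.0]
finger_gap: 0.0461
```

```bash
python3 st.py; python3 - <<'E'
from h import *
o,p,Q=cur();print('disc rel stem fwd/lat',[(p[:2]-.0105*f(-29)-ST)@v for v in (f(-25),f(65))])
E
```

```text
29.05 [0.5506 0.1222 0.18  ] [ 0.31 -0.67 -2.03] fwd 0.57 lat -0.47 0.04612890689982104
[ 6.0000e-02  3.2000e-01 -1.9300e+00  1.8007e+02] [0.41 0.4  0.12 0.01]
disc rel stem fwd/lat [np.float64(-0.0017928956612721092), np.float64(-0.00010251842403039024)]
```

Emit:
{"name": "servo_tool", "arguments": {"increments": [[0.8, 0, 0.8, 0, 0, 0, 160], [2.2, 0, -2.2, 0, 0, 0, 160], [2.2, 0, -2.2, 0, 0, 0, 160], [2.2, 0, -2.2, 0, 0, 0, 160], [2.2, 0, -2.2, 0, 0, 0, 160], [2.2, 0, -2.2, 0, 0, 0, 160], [2.2, 0, -2.2, 0, 0, 0, 160], [2.2, 0, -2.2, 0, 0, 0, 160]]}}

```text
time_s: 30.0
eef_pos: [0.5517, 0.1217, 0.158]
orientation: [0.895, 0.096, 0.37, -0.231]
contact_force: [0.3, -0.1, -2.5]
finger_gap: 0.0462
```

```bash
python3 st.py
```

```text
30.0 [0.5517 0.1217 0.158 ] [ 0.3  -0.06 -2.55] fwd 0.29 lat 0.07 0.046163448817740385
[ 1.0000e-01  3.6000e-01 -2.6700e+00  1.5772e+02] [0.48 0.78 0.36 0.21]
```

Emit:
{"name": "servo_tool", "arguments": {"increments": [[0.7, 0, -0.7, 0, 0, 0, 160], [0.7, 0, -0.7, 0, 0, 0, 160], [0.7, 0, -0.7, 0, 0, 0, 160], [0.7, 0, -0.7, 0, 0, 0, 160], [0, 0, 0, 0, 0, 0, 160], [0, 0, 0, 0, 0, 0, 160], [0, 0, 0, 0, 0, 0, 160], [0, 0, 0, 0, 0, 0, 160]]}}

```text
time_s: 30.95
eef_pos: [0.5517, 0.1217, 0.1544]
orientation: [0.895, 0.096, 0.37, -0.231]
contact_force: [0.6, 0.3, -1.7]
finger_gap: 0.0461
```

```bash
python3 st.py
```

```text
30.95 [0.5517 0.1217 0.1544] [ 0.59  0.31 -1.66] fwd 0.4 lat 0.53 0.04613331058524116
[ -0.3   -0.42  -1.96 154.37] [0.3  0.32 0.03 0.02]
```

Emit:
{"name": "servo_tool", "arguments": {"increments": [[0.7, 0, -0.7, 0, 0, 0, 160], [0.7, 0, -0.7, 0, 0, 0, 160], [0, 0, 0, 0, 0, 0, 160], [0, 0, 0, 0, 0, 0, 160], [0, 0, 0, 0, 0, 0, 160], [0, 0, 0, 0, 0, 0, 160], [0, 0, 0, 0, 0, 0, 160], [0, 0, 0, 0, 0, 0, 160]]}}

```text
time_s: 31.9
eef_pos: [0.5517, 0.1217, 0.1524]
orientation: [0.895, 0.096, 0.37, -0.231]
contact_force: [-0.4, -0.2, -2.3]
finger_gap: 0.046
```

```bash
python3 st.py
```

```text
31.9 [0.5517 0.1217 0.1524] [-0.41 -0.16 -2.35] fwd -0.3 lat -0.32 0.04604268134771248
[ 2.5000e-01 -1.0000e-01 -1.6400e+00  1.5238e+02] [0.59 0.33 0.13 0.02]
```

Emit:
{"name": "servo_tool", "arguments": {"increments": [[0.7, 0, -0.7, 0, 0, 0, 160], [0.7, 0, -0.7, 0, 0, 0, 160], [0, 0, 0, 0, 0, 0, 160], [0, 0, 0, 0, 0, 0, 160], [0, 0, 0, 0, 0, 0, 160], [0, 0, 0, 0, 0, 0, 160], [0, 0, 0, 0, 0, 0, 160], [0, 0, 0, 0, 0, 0, 160]]}}

```text
time_s: 32.85
eef_pos: [0.5518, 0.1217, 0.1504]
orientation: [0.895, 0.096, 0.37, -0.231]
contact_force: [-0.3, 0.4, -0.3]
finger_gap: 0.0462
```

```bash
sed -i 's/range(3)/range(8)/' st.py; python3 st.py
```

```text
32.85 [0.5518 0.1217 0.1504] [-0.28  0.38 -0.27] fwd -0.41 lat 0.22 0.046184556757867846
[ 1.9000e-01  9.0000e-02 -5.0000e-02  1.5041e+02] [0.58 0.41 0.43 0.01]
```

Emit:
{"name": "servo_tool", "arguments": {"increments": [[0, 0, 0, 0, 0, 0, 110], [0, 0, 0, 0, 0, 0, 95], [0, 0, 0, 0, 0, 0, 75], [0, 0, 0, 0, 0, 0, 55], [0, 0, 0, 0, 0, 0, 40], [0, 0, 0, 0, 0, 0, 40], [0, 0, 0, 0, 0, 0, 40], [0, 0, 0, 0, 0, 0, 40]]}}

```text
time_s: 34.05
eef_pos: [0.5517, 0.1217, 0.1504]
orientation: [0.895, 0.096, 0.37, -0.231]
contact_force: [-0.6, -0.2, -0.0]
finger_gap: 0.0719
```

Emit:
{"name": "servo_tool", "arguments": {"increments": [[-10, 0, -8, 0, 0, 0, 40], [-12, 0, -10, 0, 0, 0, 40], [-12, 0, -10, 0, 0, 0, 40], [-12, 0, -10, 0, 0, 0, 40], [-12, 0, -10, 0, 0, 0, 40], [-12, 0, -10, 0, 0, 0, 40], [-12, 0, -10, 0, 0, 0, 40], [0, 0, 0, 0, 0, 0, 40]]}}

```text
time_s: 34.85
eef_pos: [0.4573, 0.1739, 0.1601]
orientation: [0.895, 0.095, 0.37, -0.23]
contact_force: [-0.5, 0.0, 0.1]
finger_gap: 0.072
```

```bash
python3 - <<'E'
from h import *
t=cap('top');s=cap('scene');o,p,Q=cur();print(o['time_s'],p.round(4),o['contact_force'].round(2),o['finger_gap'])
def draw(cam,box,k):
    im=cv2.resize(cam['image'][box[1]:box[3],box[0]:box[2],::-1],None,fx=k,fy=k,interpolation=cv2.INTER_CUBIC)
    off=np.array([-.0012,.002]) if cam is t else np.array([-.001,-.0005])
    for z,ph,col in((.140,45,(0,255,0)),(.156,-25,(0,0,255))):
        for a in (pix(cam,discpoly(*(ST+off),np.radians(ph),z=z))-box[:2]+.5)*k-.5: cv2.circle(im,tuple(a.round().astype(int)),0,col,-1)
    return im
raw=lambda c,b,k:cv2.resize(c['image'][b[1]:b[3],b[0]:b[2],::-1],None,fx=k,fy=k,interpolation=cv2.INTER_CUBIC)
bs=[312,150,362,190];bt=[248,195,298,235]
cv2.imwrite('pics/c10.png',np.vstack([np.hstack([raw(s,bs,7.5),raw(t,bt,7.5)]),np.hstack([draw(s,bs,7.5),draw(t,bt,7.5)])]))
E
```

```text
34.95 [0.4588 0.1735 0.1603] [ 0.18 -0.08  0.35] 0.07213973580954736
```

View pics/c10.png

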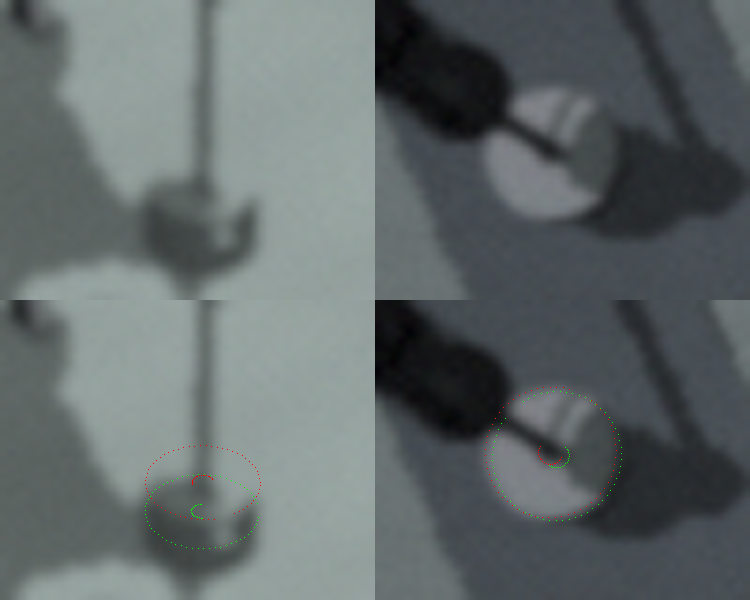

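Emit:
{"name": "servo_tool", "arguments": {"increments": [[-20, 0, -10, 0, 0, 0, 40], [-20, 0, -10, 0, 0, 0, 40], [-20, 0, -10, 0, 0, 0, 40], [-20, 0, -10, 0, 0, 0, 40], [-20, 0, -5, 0, 0, 0, 40], [-20, 0, -5, 0, 0, 0, 40], [0, 0, 0, 0, 0, 0, 40], [0, 0, 0, 0, 0, 0, 40]]}}

```text
time_s: 35.75
eef_pos: [0.3542, 0.2316, 0.2093]
orientation: [0.895, 0.096, 0.37, -0.231]
contact_force: [0.5, -1.3, 0.0]
finger_gap: 0.0718
```

```bash
python3 - <<'E'
from h import *
s=cap('scene');t=cap('top');s0=cv2.imread('pics/scene0.png')[:,:,::-1].astype(int)
d=np.abs(s['image'].astype(int)-s0).max(2);d=cv2.GaussianBlur(d.astype(np.float32),(0,0),.6)
print(r.observe()['eef_pos'])
for nm,zz in(('A only',(.127,.143)),('both',(.124,.156))):
    q=np.vstack([pix(s,discpoly(*ST,0,z=z)) for z in zz]);print(nm,'pred u',q[:,0].min().round(1),q[:,0].max().round(1),'v',q[:,1].min().round(1),q[:,1].max().round(1))
print('diff, cols 328..350')
for v in range(166,192): print(v,d[v,328:351].astype(int))
# bystanders
t0=cv2.imread('pics/top0.png')[:,:,::-1]
for nm,(x,y,ph,ra,z) in dict(c=(.644,-.222,-2,.02,.012),d=(.527,-.117,2.7,.02,.012)).items():
    print(nm,fitdisc({**t,'image':t0},x,y,ph,rad=ra,z=z,ch=1),fitdisc(t,x,y,ph,rad=ra,z=z,ch=1))
for b in ((180,228,206,248),(444,223,474,253)): print(np.abs(t['image'][b[1]:b[3],b[0]:b[2]].astype(int)-t0[b[1]:b[3],b[0]:b[2]]).mean())
E
```

```text
[0.35410199 0.23081689 0.20888605]
A only pred u 331.2 346.4 v 172.1 185.9
both pred u 331.2 346.5 v 169.0 186.6
diff, cols 328..350
166 [18 10  4  2  2  2  2  2  1  1  1  1  2  1  3  3  2  3  3  2  1  2  2]
167 [16  6  2  2  2  2  1  2  1  1  2  2  1  1  3  2  2  3  3  3  2  2  2]
168 [16  5  1  1  1  1  1  1  1  1  2  1  1  1  3  2  3  3  2  2  2  2  3]
169 [13  4  1  1  2  1  1  1  2  1  1  1  1  1  2  2  3  3  2  1  2  2  3]
170 [6 2 1 1 1 0 1 1 2 2 2 2 2 2 3 3 2 3 3 2 1 1 2]
171 [2 1 1 1 1 2 2 2 2 2 2 2 3 3 3 3 2 2 2 1 1 2 1]
172 [2 2 2 3 4 5 6 6 5 5 5 3 3 4 3 3 3 3 2 2 1 1 2]
173 [ 1  1  3  7 12 17 19 19 18 16 13  8  5  4  3  2  2  2  2  3  2  2  2]
174 [ 2  2  7 16 27 35 38 38 36 30 21 16 12  7  3  2  2  3  2  2  1  2  3]
175 [ 1  4 15 29 43 51 52 51 46 34 21 20 19 13  6  3  4  6  5  2  1  2  3]
176 [ 2  6 20 40 55 61 59 56 48 32 16 16 21 18 10  8 13 18 13  4  2  2  2]
177 [ 3  7 22 45 64 69 65 60 51 31 13 10 17 20 17 20 32 35 22  7  2  2  2]
178 [ 2  7 21 47 70 76 72 66 57 35 14  9 19 26 29 38 51 49 28  8  2  1  2]
179 [ 2  7 22 47 69 74 73 69 60 40 21 18 27 35 42 55 66 58 32
[... 423 characters left out ...]
 44 47 51 50 44 34 24 13  6  2  2  2  2]
186 [ 2  2  3  3  7 15 24 30 36 40 42 42 41 36 27 19 11  5  2  2  2  1  1]
187 [ 3  2  2  2  2  4  8 12 17 22 25 26 23 17 11  5  2  2  1  2  2  2  1]
188 [1 1 1 1 1 1 2 2 4 8 9 9 7 5 3 2 2 2 2 1 1 1 2]
189 [1 1 2 1 3 3 2 1 2 3 3 3 2 2 1 3 2 3 2 2 2 2 2]
190 [1 2 2 2 2 2 2 2 2 2 1 1 1 1 1 2 2 2 2 2 2 2 2]
191 [1 1 2 2 2 1 1 2 2 1 2 2 2 2 2 2 2 1 1 1 1 1 2]
c (array([ 0.6444, -0.2235]), np.float64(-125.5), np.float64(2.13)) (array([ 0.6444, -0.2235]), np.float64(-125.4), np.float64(2.3))
d (array([ 0.5261, -0.1171]), np.float64(175.5), np.float64(2.83)) (array([ 0.5263, -0.1169]), np.float64(174.9), np.float64(3.08))
2.7666666666666666
2.852592592592593
```

```bash
python3 -c "
from plant import r
print(r.observe()['time_s'],r.hand_in())"
```

```text
the job is handed in; nothing more can be done
35.85 None
```

I put both large weights on the hanger, backed the arm well clear and handed the job in at 35.9 s of the 69 s allowed. `hand_in()` gives no verdict, so I don't have a pass or fail.

**What I did**
- I gripped the stem lightly from two directions, which fixed its position at about (0.543, 0.127).
- I carried each weight with the tool tilted 45°, slot leading. I slid weight A onto the stem pointing about 45° and weight B on top pointing about −25°, so the slots are about 70° apart.
- I lowered each one until the measured weight in the gripper fell from about 2 N to roughly zero, and only then let go.

**What the last checks showed**
- **Seating:** The top view shows B's slot with the stem at the disc's middle, about 1–2 mm from fully home by my estimate. The stack's outline in the scene camera grew as two stacked discs should, with no tilt evident.
- **Bystanders:** The small weights moved less than 0.4 mm by fit. The jar and dish areas showed no change beyond image noise.

**What I could not confirm**
- **Visibility of the top weight:** The lit upper face blends into the bench in the scene view. Its outline there starts 3–4 pixel rows lower than predicted, so I judged height and flatness by the change from one weight to two, and by where contact was felt.
- **Weight A's slot angle:** I could not measure it on the hanger because the stem hid the slot, so I took it from the tool's yaw.
- **Balance travel and speed:** I had no direct reading. I inferred them from the force and height of the tool.

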